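Load the masking jig and hold it shut on its pin

ROBOT

A 6-joint arm with a two-finger parallel gripper is mounted at the origin on a cart in front of the work surface, level with it; the furniture and walls round the work are solid. World frame = base frame: x ahead of the robot, y to its left, z up, the work surface at z = 0. Lengths are in m, angles in rad, forces in N, time in s.
With the tool pointing down it reaches from about 0.25 to 0.725 m from the base axis. Payload 4 kg.
Tool frame: the origin (TCP) lies midway between the tips of the shut fingers; the grasp point (between the pads) lies robot.grip_point_offset behind it (robot.grip_point_offset is the distance from the TCP to the grasp point, in m); z points along the fingers, y is the direction in which the jaws open and shut (so a half turn about z gives the same grasp; the last joint's range is limited). The gripper opens to 85 mm and grips with 20 to 120 N. Pads are 22 mm wide; open, the fingers measure 114 mm over their backs; the gripper's body (76 mm by 85 mm) begins 54 mm behind the grasp point. The pads swing forward as they close: fully open they stand 13 mm farther back than shut.
Start: joints at [1.282, 0.241, 0.005, 1.335, 0, 1.571], TCP at [0.142, 0.479, 0.231] pointing down, gripper open.
Joint ranges: [-2.72, 2.72], [-1.05, 1.87], [-1.09, 1.28], [-1.99, 2.15], [-1.42, 1.44], [-3.14, 3.14]. Speed limits (rad/s): [2.79, 2.79, 3.14, 3.14, 3.14, 3.14].

INTERFACE

Orientations are given as a unit quaternion [x, y, z, w].
In Python, from station import robot, viewer, finder gives the robot as it stands.
- The arm moves only by the tool send_rows, never from a script. Its argument "steps" is text: rows parted by semicolons, each of 7 numbers parted by spaces: the opening in per cent of the stroke, from 0 (shut) to 100 (fully open), then the shift along the tool's x, y, z in mm, then the turn, a rotation vector about the tool's x, y, z in degrees. A call has 1 to 8 rows; each row shifts and turns the pose as measured when the row begins, along the tool's axes as they then stand; what a row does not reach is not made up. A row lasts 1/8 s, in which the tool goes at most 62.5 mm and 10.7 degrees, less where a joint would pass 70% of its speed; a pose out of reach is approached as far as the arm can. A call with a gripper value outside its range is refused whole. The fingers move at their own pace and stop on an object; the grip force is fixed at half the most. Time passes only in rows, so rows that do not move let the fingers close. It gives the time, the measured TCP pose, the force and the opening at its end, in the units of the state.
- robot.get_obs(): the state, without advancing time (a new reading comes with each control period).
- viewer.snapshot(name): name is "scene" or "top" or "wrist"; returns (picture, depth): 384x512x3 uint8, blue, green, red; 384x512 float32, m along the optical axis (not along the pixel's ray), 0 where there is no reading.
- viewer.calibration(name): a dict with "fx", "fy", "cx", "cy" (pixels), "eye" and "rotation" of the camera in the world. Camera axes: x right, y down, z forward; pixel columns grow to the right and rows downward; lengths in m; the calibration is good to about 2 mm. A picture is of the moment at which its call begins: read the wrist's pose just before it. calibration takes no time and is no camera call; for the wrist camera it gives the pose at the moment of the call.
- robot.job_done(): hands the job in, once; it reports no verdict.
Trained networks look in the newest picture that a camera, given by its name, has taken for a name from the list of things; names that differ only in an ending like _2 or _b are one class to them, and where a whole thing is asked for, a point or a joint stands for the part that bears it (a point fixed in the world has none). Each returns a list of dicts, best first, with "p" (0 to 1); they miss things now and then, are a little off and sometimes report something else, mostly with a low value. They report only what shows in the picture. A call takes as long as a camera call.
- finder.masks_of(camera, query): "region" (384x512 bool, what is visible of it) and "extent" ([left, top, right, bottom] in pixels, round what is visible of it).
- finder.place_of(camera, query): "at" ([column, row] in pixels: a listed point, or the origin of a listed thing).
The state is a dict: "t": time; "joints": joint angles; "joint_velocities": joint speeds; "joint_torque": joint torques, N m; "position": TCP position; "orientation": TCP orientation; "ft_force": force on the tool from outside, world axes, zero at the start; "torque": the same for the moment, N m; "width": finger opening in m.
Only numpy, scipy, OpenCV 4.12 (cv2) and the standard library are available. Lean on these libraries where they do the work, as an engineer would, in place of code of your own. Each camera call takes 0.05 s, during which the arm holds its last target.

TASK

Get the bronze test plate beside the masking jig ready for me to spray: lay it on the jig's apron and slide it in under the two lips until it is fully home against the end stop, then swing the open leaf over onto its spring buttons. Take the locating pin from its wooden holder, push it down through the hole in the leaf into the hole in the base, and press it until its shoulder sits on the leaf and the leaf is fully shut. Finish like that, still gripping the pin's knob and pressing it down (the leaf springs up if you let go), and leave the rubbing block, the tape and the steel wool where they lie.

Things in the scene. Friction and masses are not known exactly. Their poses are not given: they have to be found in the camera images.
- jig: masking jig of bare aluminium, fixed to the turntable. Origin: on the turntable top under the centre of a plate that is fully home; x towards the hinge, y towards the mouth, z up. Plates go in along -y over a flat apron (x -31 to 31, y 30 to 115 mm, top 14 mm high). Block in front of the channel: x -80 to -30, y -40 to 30 mm, 27 mm high
- jig_mouth (a point): middle of the channel's mouth on its floor, 14 mm high, level with the apron; axes as the jig, the channel runs from here along -y. 48 mm wide (flared to 60 over the first 10 mm); from 8 mm on, a lip overhangs each side by 5 mm, its underside 10 mm above the floor, its top 27 mm above the turntable; the end stop's face is 60 mm in, so a plate at home ends level with the mouth
- jig_home (a point): centre of a plate that is fully home in the jig (18 mm above the turntable); axes as the jig
- jig_hole (a point): mouth of the pin hole in the base, 11.6 mm across, 27 mm above the turntable and going right through the block; axes as the jig; 57 mm from the channel's middle line. Two sprung brass buttons stand 24 mm to either side of it (in y), 9 mm proud of the block
- leaf (a joint): angle of the leaf: 0 = fully shut (level), 1.57 = upright, opens to 2.15 leaning back. A stiff hinge: the leaf stays where it is left, up to 0.3 N m turn it. Below about 0.07 it pushes against the sprung buttons; pressed down and let go it stands at about 0.05; about 9 N downward at its hole shut it fully
- leaf_hinge (a point): middle of the leaf's hinge axis, 31 mm high, 42 mm from the channel's middle line; turns with the leaf: the leaf reaches to -x, y along the axis, z out of its outer face (upper when shut). The leaf: steel plate 114 x 62 x 8 mm, x -122 to -8, y -31 to 31, z -2 to +6 mm, with a 28 x 36 mm window and a rubber rim under it
- leaf_edge (a point): middle of the leaf's free edge, 122 mm from the hinge axis
- leaf_hole (a point): centre of the pin hole (11.6 mm across, 8 mm deep) on the leaf's outer face, 99 mm from the hinge axis; shut, it lies 37 mm above the turntable, right above the hole in the base
- plate_c (a point): centre of the bronze test plate, a plain slab 45 x 60 x 8 mm lying flat on the turntable, x along its 45 mm, y along its 60 mm, mass about 0.2 kg; it goes in with its 60 mm along the jig's y
- pin_grip (a point): middle of the knob of the steel locating pin: knob 20 mm across, 45 mm tall, this point 22.5 mm above its underside (the shoulder); below that a shank 10 mm across, 32 mm long, its last 8 mm tapered to 4 mm. z along the pin, knob up. It stands loosely in a wooden holder 42 mm high, shoulder resting on top; mass about 0.12 kg
- pin_shoulder (a point): centre of the pin's shoulder, the underside of the knob; z up along the pin
- pin_tip (a point): lower end of the pin, 32 mm below the shoulder
- holder: the pin's wooden holder, fixed, 42 mm high (46 x 60 mm block on a 62 x 84 x 8 mm foot); origin under its centre, which is the hole's axis
- pumice: grey rubbing block, 46 x 76 x 31 mm; leave alone
- tape: roll of masking tape lying flat, 91 mm across, 24 mm high; leave alone
- steel_wool: pad of steel wool, 48 x 63 x 30 mm; leave alone

How it is judged:
By the outcome, as a careful person would: the job done as asked, in the order asked, and still so for the second after the job is handed in, while the arm keeps its last pose, push and grip.
It also fails if it takes over 72 s, if anything falls off the work surface, if the arm or the gripper's body presses on something with over 40 N, if the wrist force passes 120 N, or if a joint passes its speed limit or range.

## Working session

There is one attempt and no reset: what is moved stays moved. The work goes in short steps, Python scripts to look and compute and a tool call to move; the robot and the scene stay as the last step left them, time stands still between calls to the robot, and variables do not carry over. Pictures are saved under pics/ and viewed, and the job is handed in when it is done.

Besides the shell and the picture viewer there is one more tool, called after "Call:" as a command line: name --argument value ..., lists and objects as JSON in quotes. send_rows: Moves the arm, as the interface text tells. Its arguments: {"type":"object","properties":{"steps":{"type":"string"}},"required":["steps"]}

```bash
mkdir -p pics; ls
cat > h.py <<'E'
import numpy as np, cv2
from scipy.spatial.transform import Rotation as R
from station import robot, viewer, finder
np.set_printoptions(precision=4,suppress=True)
def shot(c,name):
    im,d=viewer.snapshot(c); cal=viewer.calibration(c)
    cv2.imwrite('pics/%s.png'%name,im); np.savez('pics/%s.npz'%name,im=im,d=d,**{k:np.array(v) for k,v in cal.items()})
    return im,d,cal
def w(cal,u,v,z):  # z= depth
    p=np.array([(u-cal['cx'])/cal['fx']*z,(v-cal['cy'])/cal['fy']*z,z])
    return np.array(cal['rotation'])@p+np.array(cal['eye'])
def onplane(cal,u,v,h):
    r=np.array(cal['rotation'])@np.array([(u-cal['cx'])/cal['fx'],(v-cal['cy'])/cal['fy'],1]); e=np.array(cal['eye'])
    return e+r*(h-e[2])/r[2]
def cloud(cal,d):
    v,u=np.indices(d.shape); P=np.stack([(u-cal['cx'])/cal['fx']*d,(v-cal['cy'])/cal['fy']*d,d],-1)
    return P@np.array(cal['rotation']).T+np.array(cal['eye'])
E
python3 - <<'E'
from h import *
print(robot.get_obs(), robot.grip_point_offset)
for c in ['scene','top','wrist']:
    im,d,cal=shot(c,c+'0'); print(c,cal)
    for q in ['jig','jig_mouth','jig_home','jig_hole','leaf_hinge','leaf_edge','leaf_hole','plate_c','pin_grip','pin_shoulder','pin_tip','holder','pumice','tape','steel_wool'] if c!='wrist' else []:
        r=finder.place_of(c,q)
        for x in r[:2]:
            u,v=x['at']; dd=d[int(np.clip(v,0,383)),int(np.clip(u,0,511))]
            print(c,q,round(x['p'],2),np.array(x['at']),w(cal,u,v,dd) if dd>0 else None)
E
```

```text
pics
{'t': 0.0, 'joints': array([ 1.282 ,  0.2414,  0.0037,  1.3352, -0.    ,  1.5708]), 'joint_velocities': array([-0.0013,  0.0006, -0.0011, -0.0008,  0.0005,  0.0011]), 'joint_torque': array([ -0.0009, -37.2319,  25.2406,   0.017 ,  -0.0002,  -0.    ]), 'position': array([0.1422, 0.4787, 0.2304]), 'orientation': array([ 0.1439,  0.9896, -0.001 , -0.0001]), 'ft_force': array([ 0.8298, -1.0954,  0.1184]), 'torque': array([ 0.014 ,  0.0138, -0.0344]), 'width': 0.08543668522479367} 0.0187
scene {'fx': 385.20079826571185, 'fy': 385.20079826571185, 'cx': 253.36596447010507, 'cy': 194.34577381091293, 'eye': array([-0.0008, -0.3174,  0.8348]), 'rotation': array([ 0.8096, -0.4862,  0.1722, -0.2803])}Traceback (most recent call last):
  File "<stdin>", line 9, in <module>
  File "h.py", line 11, in w
    return np.array(cal['rotation'])@p+np.array(cal['eye'])
           ~~~~~~~~~~~~~~~~~~~~~~~~~^~
ValueError: matmul: Input operand 1 has a mismatch in its core dimension 0, with gufunc signature (n?,k),(k,m?)->(n?,m?) (size 3 is different from 4)
```

```bash
sed -i "s/cal=viewer.calibration(c)/cal=viewer.calibration(c); cal['rotation']=R.from_quat(cal['rotation']).as_matrix()/" h.py
python3 - <<'E'
from h import *
for c in ['scene','top','wrist']:
    im,d,cal=shot(c,c+'0'); print(c,cal['eye'])
    for q in ['jig','jig_mouth','jig_home','jig_hole','leaf_hinge','leaf_edge','leaf_hole','plate_c','pin_grip','pin_shoulder','holder','pumice','tape','steel_wool'] if c!='wrist' else []:
        r=finder.place_of(c,q)
        for x in r[:2]:
            u,v=x['at']; dd=d[int(np.clip(v,0,383)),int(np.clip(u,0,511))]
            print(c,q,round(x['p'],2),np.array(x['at']),w(cal,u,v,dd) if dd>0 else None)
E
```

```text
scene [-0.0008 -0.3174  0.8348]
scene jig 0.78 [257.8 220.6] [ 0.5058 -0.0678  0.0139]
scene jig_mouth 0.27 [138.7 185.5] [0.4311 0.2458 0.0564]
scene jig_home 0.55 [257.4 217.4] [ 0.5155 -0.0617  0.0119]
scene jig_home 0.43 [143.1 197. ] [0.4177 0.2271 0.0339]
scene jig_hole 0.69 [248.4 232.3] [ 0.4562 -0.0671  0.0258]
scene jig_hole 0.58 [258.3 222.9] [ 0.5008 -0.0719  0.0126]
scene leaf_hinge 0.89 [265.9 208. ] [ 0.5456 -0.0709  0.023 ]
scene leaf_edge 0.6 [273.3 163.2] [ 0.5951 -0.062   0.143 ]
scene leaf_hole 0.3 [365.6 242.8] [ 0.5643 -0.3339  0.0261]
scene plate_c 0.81 [335. 270.] [ 0.4708 -0.2931  0.0066]
scene plate_c 0.72 [168.8 157.9] [0.5721 0.2573 0.0253]
scene pin_grip 0.63 [137.4 179. ] [0.4318 0.2429 0.0833]
scene pin_shoulder 0.42 [139.2 185.9] [0.4314 0.2449 0.0549]
scene pin_shoulder 0.17 [270.6 171.9] [ 0.5863 -0.0601  0.1187]
scene holder 0.92 [140.6 193.3] [0.4221 0.2376 0.0384]
scene pumice 0.65 [171.4 158.6] [0.572  0.2477 0.0272]
scene pumice 0.56 [139.5 182.3] [0.4353 0.2438 0.0661]
scene tape 0.92 [339.6 202.9] [ 0.675  -0.2326 -0.0047]
scene steel_wool 0.6
[... 415 characters left out ...]
top leaf_edge 0.46 [144.3 235.1] [0.4406 0.2474 0.0873]
top leaf_hole 0.85 [275. 166.] [ 0.5925 -0.0621  0.1332]
top plate_c 0.7 [362.7 217.4] [ 0.4834 -0.2888  0.0068]
top pin_grip 0.59 [143.5 235.4] [0.4397 0.2487 0.0897]
top pin_grip 0.17 [142.7 177.7] [0.5905 0.2672 0.0265]
top pin_shoulder 0.51 [145.2 232.4] [0.4474 0.2464 0.0824]
top pin_shoulder 0.2 [264.5 210.2] [ 0.5045 -0.0388  0.0161]
top holder 0.81 [145.2 237. ] [0.4366 0.2465 0.0812]
top pumice 0.97 [140.5 178.7] [0.5875 0.272  0.0296]
top pumice 0.44 [144.2 234. ] [0.4434 0.2481 0.0852]
top tape 0.76 [338.4 144.8] [ 0.6775 -0.2369 -0.0047]
top steel_wool 0.68 [376.7 177.3] [ 0.5826 -0.3247  0.0286]
wrist [0.0773 0.4994 0.3746]
```

View pics/scene0.png

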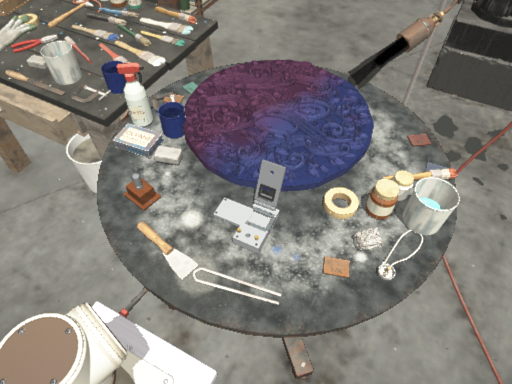

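View pics/top0.png

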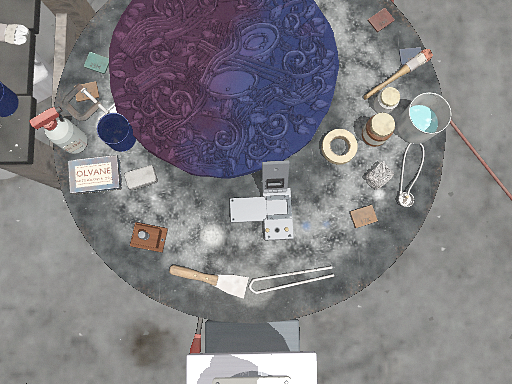

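View pics/wrist0.png

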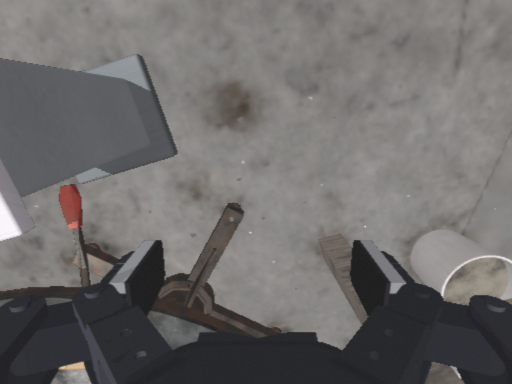

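```bash
cat >> h.py <<'E'
def plan(pos,yaw,n=None,tilt=None,pr=True):
    """rows to reach TCP pos with tool down, tool y at world angle yaw(deg); prints rows"""
    o=robot.get_obs(); p=np.array(o['position']); Rc=R.from_quat(o['orientation'])
    a=np.radians(yaw); y=np.array([np.cos(a),np.sin(a),0]); z=np.array([0,0,-1.]); x=np.cross(y,z)
    Rt=R.from_matrix(np.stack([x,y,z],1))
    if tilt is not None: Rt=Rt*R.from_rotvec(tilt,degrees=True)
    dv=np.array(pos)-p; rv=(Rc.inv()*Rt).as_rotvec(degrees=True)
    if n is None: n=int(max(1,np.ceil(np.linalg.norm(dv)/.055),np.ceil(np.linalg.norm(rv)/9.5)))
    print('t',o['t'],'pos',p,'F',o['ft_force'],'w',o['width'],'n',n)
    for i in range(n):
        Ri=Rc*R.from_rotvec(rv*i/n,degrees=True)
        print(np.round(np.r_[Ri.inv().apply(dv/n)*1000,rv/n],1))
E
python3 - <<'E'
from h import *
d=np.load('pics/wrist0.npz'); o=robot.get_obs(); Rt=R.from_quat(o['orientation']).as_matrix()
print(Rt.T@d['rotation'], Rt.T@(d['eye']-o['position']),d['fx'],d['cx'],d['cy'])
plan([0.50,-0.05,0.28],0)
t=np.load('pics/top0.npz'); P=cloud(t,t['d'])
for u,v in [(220,100),(220,170),(260,170),(300,170),(220,185),(275,190),(185,240)]: print(u,v,P[v,u])
im=t['im']
cv2.imwrite('pics/topz.png',cv2.resize(im[140:250,210:400],None,fx=4,fy=4,interpolation=cv2.INTER_CUBIC))
E
```

```text
[[ 0.0002 -0.9622 -0.2725]
 [ 1.      0.0004 -0.0005]
 [ 0.0006 -0.2725  0.9622]] [ 0.0682  0.0007 -0.1433] 314.2421741257482 257.22173186924397 189.4943816022972
t 1.65 pos [0.1424 0.4793 0.2313] F [-0.4496 -0.5866 -0.191 ] w 0.08501758957544392 n 12
[-41.1 -33.8  -4.1  -0.   -0.    6.1]
[-44.5 -29.2  -4.1  -0.   -0.    6.1]
[-47.4 -24.3  -4.1  -0.   -0.    6.1]
[-49.7 -19.1  -4.1  -0.   -0.    6.1]
[-51.4 -13.7  -4.1  -0.   -0.    6.1]
[-52.6  -8.1  -4.1  -0.   -0.    6.1]
[-53.2  -2.5  -4.1  -0.   -0.    6.1]
[-53.1   3.2  -4.1  -0.   -0.    6.1]
[-52.5   8.8  -4.1  -0.   -0.    6.1]
[-51.2  14.4  -4.1  -0.   -0.    6.1]
[-49.4  19.8  -4.1  -0.   -0.    6.1]
[-47.   24.9  -4.1  -0.   -0.    6.1]
220 100 [0.7836 0.0699 0.0521]
220 170 [0.6031 0.071  0.0477]
260 170 [ 0.6125 -0.0295 -0.0032]
300 170 [ 0.6123 -0.1342 -0.0094]
220 185 [ 0.574   0.0743 -0.0009]
275 190 [ 0.5528 -0.0656  0.034 ]
185 240 [0.4338 0.1633 0.0001]
```

View pics/topz.png

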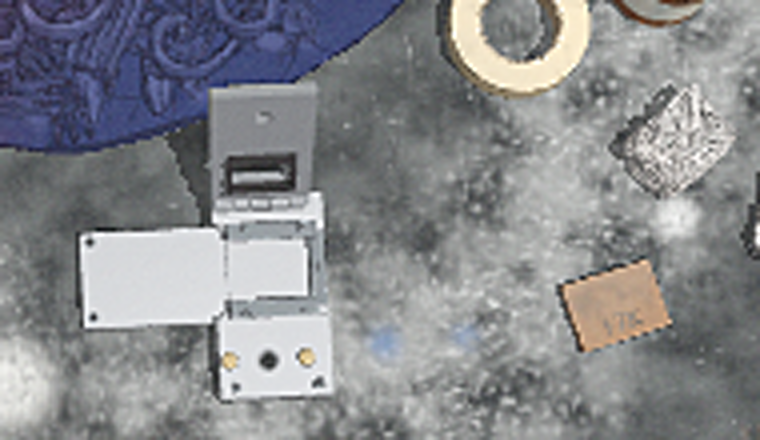

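Call:
send_rows --steps "100 -41 -34 -4 0 0 6; 100 -45 -29 -4 0 0 6; 100 -47 -24 -4 0 0 6; 100 -50 -19 -4 0 0 6; 100 -51 -14 -4 0 0 6; 100 -53 -8 -4 0 0 6; 100 -53 -2 -4 0 0 6; 100 -53 3 -4 0 0 6"

```text
t: 2.65
position: [0.3865, 0.1199, 0.2646]
orientation: [0.542, 0.841, 0.003, 0.001]
ft_force: [1.2, 0.3, -0.6]
width: 0.0855
```

Run:
```python
from h import *
plan([0.50,-0.08,0.28],0)
```

```text
t 2.65 pos [0.3865 0.1199 0.2646] F [ 1.1618  0.2924 -0.5584] w 0.0854782643225528 n 5
[-45.8   4.2  -3.1   0.1  -0.    4.9]
[-45.3   8.   -3.1   0.1  -0.    4.9]
[-44.4  11.9  -3.1   0.1  -0.    4.9]
[-43.2  15.6  -3.1   0.1  -0.    4.9]
[-41.8  19.2  -3.1   0.1  -0.    4.9]
```

Call:
send_rows --steps "100 -42 4 -3 0 0 5; 100 -42 8 -3 0 0 5; 100 -41 12 -3 0 0 5; 100 -36 16 -3 0 0 5; 100 -35 20 -3 0 0 5; 100 0 0 0 0 0 0"

```text
t: 3.4
position: [0.4985, -0.0674, 0.2808]
orientation: [0.718, 0.696, 0.004, 0.002]
ft_force: [-0.9, 0.8, 0.3]
width: 0.0856
```

Run:
```python
from h import *
plan([0.50,-0.05,0.28],0)
im,d,cal=shot('wrist','w1')
cv2.imwrite('pics/w1b.png',cv2.resize(im,None,fx=1.5,fy=1.5,interpolation=cv2.INTER_CUBIC))
```

```text
t 3.4 pos [ 0.4985 -0.0674  0.2808] F [-0.947   0.7984  0.2724] w 0.0855839587101092 n 1
[17.5  0.9  0.9  0.5 -0.2 -1.8]
```

View pics/w1b.png

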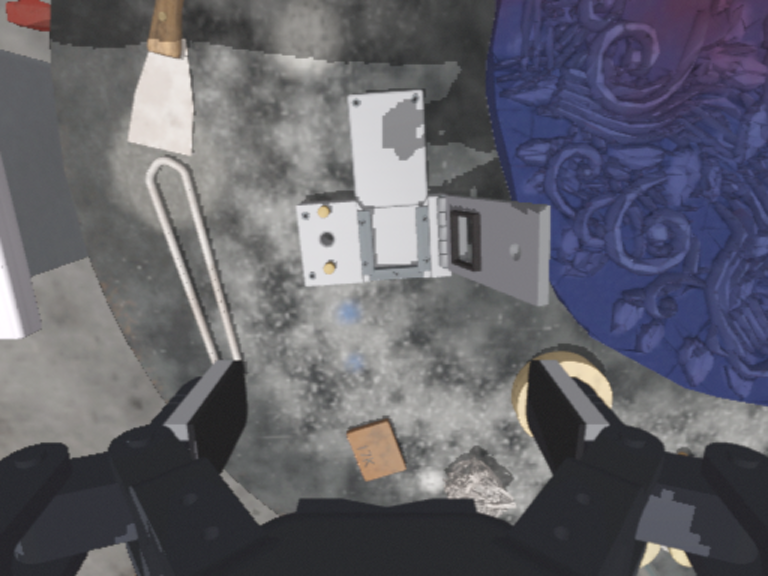

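Run:
```python
from h import *
d=np.load('pics/w1.npz'); im=d['im']
cv2.imwrite('pics/z1.png',cv2.resize(im[55:200,190:310],None,fx=5,fy=5,interpolation=cv2.INTER_CUBIC)[:, :])
cv2.imwrite('pics/z2.png',cv2.resize(im[270:330,220:290],None,fx=8,fy=8,interpolation=cv2.INTER_CUBIC))
```

```text
(no output)
```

View pics/z1.png

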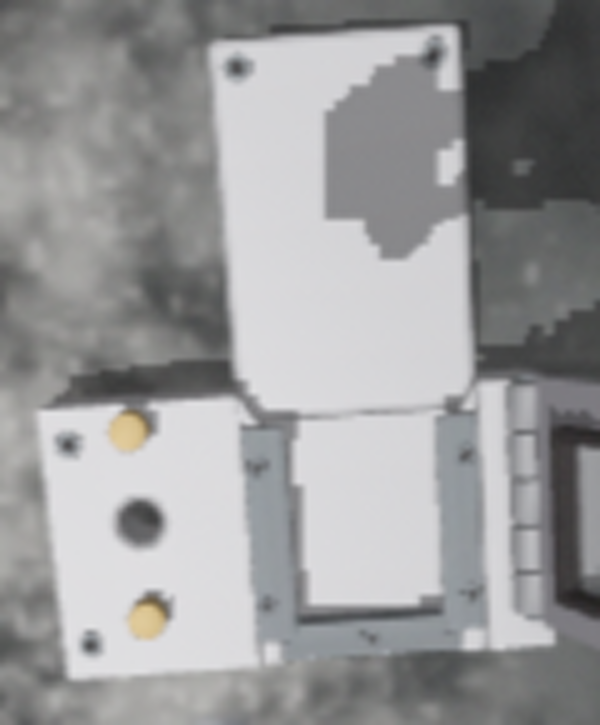

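View pics/z2.png

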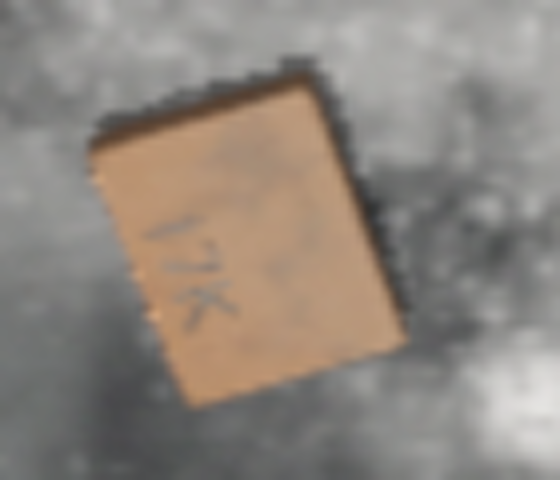

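```bash
cat > fit.py <<'E'
from h import *
def rigid(J,W):
    mj,mw=J.mean(0),W.mean(0); a=J-mj;b=W-mw
    th=np.arctan2((a[:,0]*b[:,1]-a[:,1]*b[:,0]).sum(),(a*b).sum()); M=np.array([[np.cos(th),-np.sin(th)],[np.sin(th),np.cos(th)]])
    t=mw-M@mj; return np.degrees(th),t,(W-(J@M.T+t))*1000
E
python3 - <<'E'
from fit import *
d=np.load('pics/w1.npz')
pts=[(210,43,14,-31,115),(460,27,14,31,115),(140,522,27,-57,0),(128,432,36,-57,24),(148,620,36,-57,-24),(40,408,27,-80,30),(70,680,27,-80,-40)]
W=np.array([onplane(d,(p[0]+.5)/5-.5+190,(p[1]+.5)/5-.5+55,p[2]/1000)[:2] for p in pts]);J=np.array([p[3:] for p in pts])/1000
th,t,r=rigid(J,W); print('jig',th,t); print(r)
pl=[(92,150),(305,85),(405,342),(193,407)]
C=np.array([onplane(d,(p[0]+.5)/8-.5+220,(p[1]+.5)/8-.5+270,.008)[:2] for p in pl])
Jp=np.array([(-22.5,30),(22.5,30),(22.5,-30),(-22.5,-30)])/1000
th2,t2,r2=rigid(Jp,C); print('plate',th2,t2);print(r2)
E
```

```text
jig 1.8212350489913336 [ 0.5074 -0.0649]
[[ 0.2303 -0.5386]
 [-0.778  -0.6724]
 [-0.4158  0.215 ]
 [-0.035   0.2129]
 [ 0.3633  0.5814]
 [ 0.376   0.5613]
 [ 0.2593 -0.3597]]
plate 16.934362904568495 [ 0.484  -0.2895]
[[ 1.438   0.2018]
 [-1.0879 -0.4784]
 [-0.9389  0.2157]
 [ 0.5889  0.0609]]
```

Run:
```python
from fit import *
d=np.load('pics/top0.npz')
f=lambda U,V,z:onplane(d,(U+.5)/4-.5+210,(V+.5)/4-.5+140,z)[:2]
print('hole top',f(268,360,.027),'plate',np.mean([f(560,285,.008),f(652,260,.008),f(672,322,.008),f(582,350,.008)],0), 'apron',f(80,232,.014),f(83,328,.014))
a=np.radians(1.82);M=np.array([[np.cos(a),-np.sin(a)],[np.sin(a),np.cos(a)]])
for j in [(-57,0),(31,115),(-31,115)]: print(M@np.array(j)/1000+[.5074,-.0649])
plan([0.479,-0.273,0.10],16.9)
```

```text
hole top [ 0.4539 -0.0677] plate [ 0.4876 -0.2915] apron [0.5383 0.0491] [0.4771 0.0477]
[ 0.4504 -0.0667]
[0.5347 0.051 ]
[0.4728 0.0491]
t 3.45 pos [ 0.4977 -0.0664  0.2808] F [ 0.1265  0.0649 -0.5654] w 0.0853243792774487 n 6
[-34.6  -2.3  30.    0.1  -0.   -3.1]
[-34.5  -4.1  30.    0.1  -0.   -3.1]
[-34.2  -5.9  30.    0.1  -0.   -3.1]
[-33.8  -7.7  30.    0.1  -0.   -3.1]
[-33.3  -9.5  30.1   0.1  -0.   -3.1]
[-32.7 -11.3  30.1   0.1  -0.   -3.1]
```

Call:
send_rows --steps "73 -34 -2 30 0 0 -3; 73 -34 -4 30 0 0 -3; 73 -34 -6 30 0 0 -3; 73 -34 -8 30 0 0 -3; 73 -33 -10 30 0 0 -3; 73 -33 -11 30 0 0 -2; 73 0 0 0 0 0 0"

```text
t: 4.32
position: [0.4801, -0.2682, 0.0963]
orientation: [0.597, 0.802, 0.006, 0.002]
ft_force: [-0.1, 1.3, -0.3]
width: 0.0625
```

Run:
```python
from h import *
plan([0.479,-0.273,0.10],16.9)
im,d,cal=shot('wrist','w2')
cv2.imwrite('pics/w2b.png',cv2.resize(im,None,fx=1.5,fy=1.5,interpolation=cv2.INTER_CUBIC))
```

```text
t 4.325 pos [ 0.4801 -0.2682  0.0963] F [-0.0509  1.252  -0.3189] w 0.06252018855011693 n 1
[-4.2 -2.4 -3.8  0.7 -0.2 -0.2]
```

View pics/w2b.png

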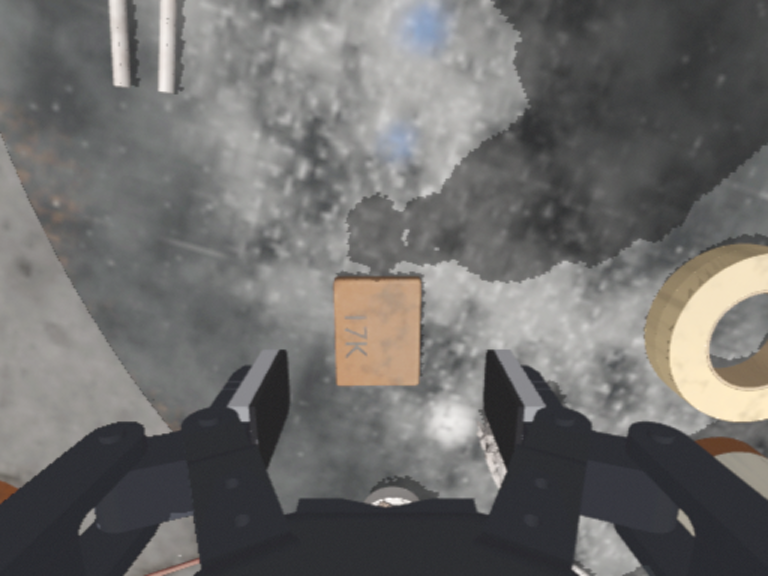

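Run:
```python
from fit import *
d=np.load('pics/w2.npz')
pl=[(334,279),(421,279),(419,385),(336,385)]
C=np.array([onplane(d,(p[0]+.5)/1.5-.5,(p[1]+.5)/1.5-.5,.008)[:2] for p in pl])
Jp=np.array([(-22.5,30),(22.5,30),(22.5,-30),(-22.5,-30)])/1000
th2,t2,r2=rigid(Jp,C); print('plate',th2,t2);print(r2)
a=np.radians(th2); g=t2+0.017*np.array([-np.sin(a),np.cos(a)]); print(g)
plan([*g,0.06],th2); plan([*g,0.0005],th2)
```

```text
plate 16.522516899241328 [ 0.4859 -0.2909]
[[ 0.2294  0.0099]
 [-0.2297 -0.0624]
 [ 0.1776  0.0257]
 [-0.1773  0.0268]]
[ 0.4811 -0.2746]
t 4.375 pos [ 0.4811 -0.2676  0.0977] F [-0.055   0.1776  1.0304] w 0.062455504566536375 n 1
[-6.8 -2.6 37.6  0.8 -0.2  0.3]
t 4.375 pos [ 0.4811 -0.2676  0.0977] F [-0.055   0.1776  1.0304] w 0.062455504566536375 n 2
[-3.5 -1.7 48.6  0.4 -0.1  0.1]
[-3.4 -1.4 48.6  0.4 -0.1  0.1]
```

Call:
send_rows --steps "73 -7 -3 30 1 0 0; 73 0 0 30 0 0 0; 73 0 0 20 0 0 0; 73 0 0 10 0 0 0; 73 0 0 0 0 0 0"

```text
t: 5.0
position: [0.4867, -0.2696, 0.0131]
orientation: [0.592, 0.806, 0.002, 0.003]
ft_force: [0.0, -0.3, 0.0]
width: 0.0623
```

Run:
```python
from h import *
plan([0.4811,-0.2746,0.0005],16.5)
im,d,cal=shot('wrist','w3')
cv2.imwrite('pics/w3b.png',cv2.resize(im,None,fx=1.5,fy=1.5,interpolation=cv2.INTER_CUBIC))
```

```text
t 5.0 pos [ 0.4867 -0.2696  0.0131] F [ 0.0262 -0.2531  0.0264] w 0.06230959773049287 n 1
[-3.1 -6.9 12.6  0.4  0.2  0.9]
```

View pics/w3b.png

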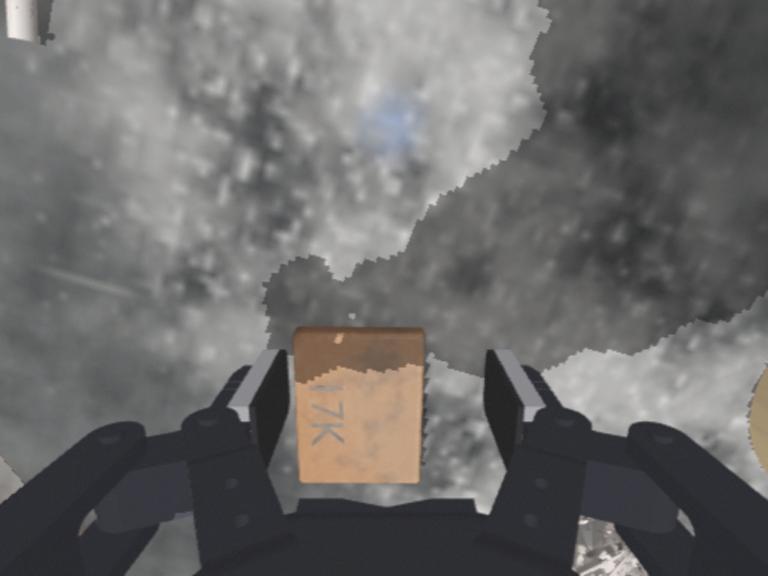

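Call:
send_rows --steps "73 -3 -7 2 0 0 1; 73 0 0 0 0 0 0"

```text
t: 5.3
position: [0.4823, -0.2755, 0.0136]
orientation: [0.6, 0.8, 0.002, 0.005]
ft_force: [0.8, 0.3, -0.4]
width: 0.0625
```

Run:
```python
from h import *
plan([0.4811,-0.2746,0.0005],16.5)
```

```text
t 5.3 pos [ 0.4823 -0.2755  0.0136] F [ 0.7592  0.3412 -0.3727] w 0.06251234686903888 n 1
[ 1.3 -1.1 13.1  0.5  0.4 -0.2]
```

Call:
send_rows --steps "73 1 -1 12 0 0 0; 73 0 0 0 0 0 0"

```text
t: 5.55
position: [0.4813, -0.2754, 0.0015]
orientation: [0.6, 0.8, 0.002, 0.006]
ft_force: [-1.1, -0.1, -0.6]
width: 0.0622
```

Run:
```python
from h import *
for i in range(1): plan([0.4811,-0.2746,0.0005],16.5)
```

```text
t 5.55 pos [ 0.4813 -0.2754  0.0015] F [-1.125  -0.0574 -0.5736] w 0.062168753150454885 n 1
[ 0.8  0.   1.   0.6  0.4 -0.2]
```

Close on the plate and lift.

Call:
send_rows --steps "40 0 0 0 0.6 0.4 0; 40 0 0 0 0 0 0; 40 0 0 0 0 0 0; 40 0 0 0 0 0 0"

```text
t: 6.05
position: [0.4809, -0.2755, 0.0018]
orientation: [0.6, 0.8, -0.001, -0.001]
ft_force: [-0.8, 0.7, 1.3]
width: 0.0423
```

Call:
send_rows --steps "40 0 0 -30 0 0 0; 40 0 0 -30 0 0 0; 40 0 0 -20 0 0 0; 40 0 0 0 0 0 0"

```text
t: 6.55
position: [0.4797, -0.2742, 0.0804]
orientation: [0.6, 0.8, -0.001, -0.004]
ft_force: [0.4, -0.6, -2.1]
width: 0.0424
```

Run:
```python
from h import *
plan([0.50,0.04,0.085],1.8)
im,d,cal=shot('wrist','w4')
cv2.imwrite('pics/w4b.png',cv2.resize(im,None,fx=1.5,fy=1.5,interpolation=cv2.INTER_CUBIC))
```

```text
t 6.55 pos [ 0.4797 -0.2742  0.0804] F [ 0.4207 -0.6319 -2.1181] w 0.042424675340615586 n 6
[49.3 17.9 -0.6 -0.1 -0.   2.4]
[50.  15.8 -0.6 -0.1 -0.   2.4]
[50.7 13.7 -0.6 -0.1 -0.   2.4]
[51.2 11.6 -0.7 -0.1 -0.   2.4]
[51.6  9.4 -0.7 -0.1 -0.   2.4]
[52.   7.2 -0.7 -0.1 -0.   2.4]
```

View pics/w4b.png

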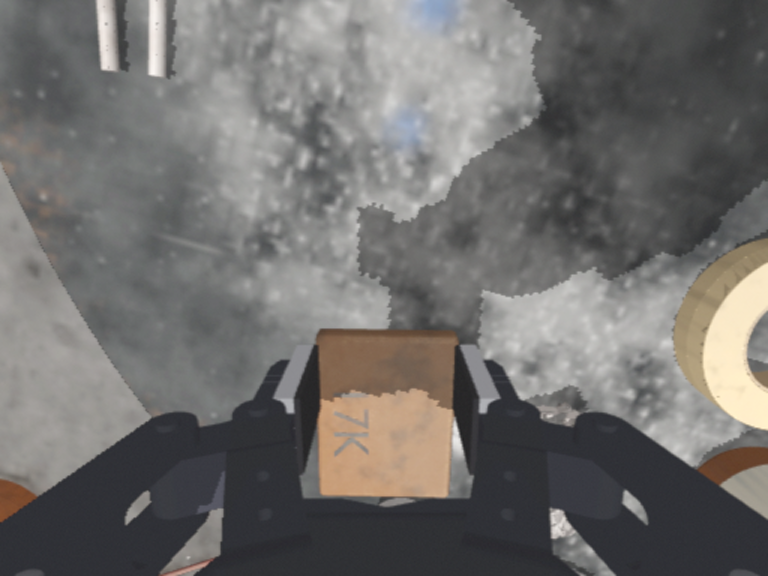

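Call:
send_rows --steps "40 48 18 -20 0 0 2.5; 40 50 16 -20 0 0 2.5; 40 0 0 0 0 0 0; 40 0 0 0 0 0 0"

```text
t: 7.1
position: [0.4838, -0.1674, 0.1139]
orientation: [0.636, 0.772, -0.002, -0.01]
ft_force: [0.6, -1.2, -2.6]
width: 0.0426
```

Run:
```python
from h import *
plan([0.50,0.04,0.085],1.8)
im,d,cal=shot('wrist','w5')
cv2.imwrite('pics/w5b.png',cv2.resize(im,None,fx=1.5,fy=1.5,interpolation=cv2.INTER_CUBIC))
```

```text
t 7.1 pos [ 0.4838 -0.1674  0.1139] F [ 0.6461 -1.1568 -2.5881] w 0.042584355468594515 n 4
[50.  14.   7.6 -0.2 -0.2  2.3]
[50.6 12.   7.5 -0.2 -0.2  2.3]
[51.   9.9  7.4 -0.2 -0.2  2.3]
[51.4  7.8  7.3 -0.2 -0.2  2.3]
```

View pics/w5b.png

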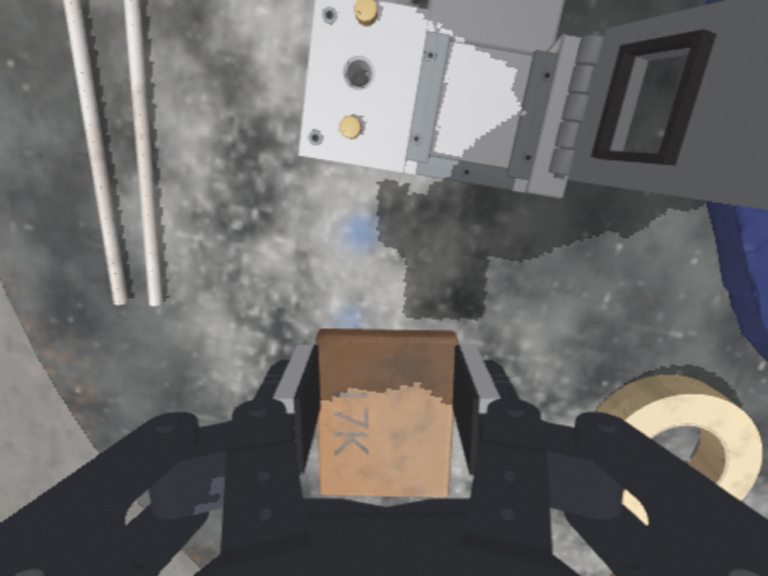

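Run:
```python
from h import *
d=np.load('pics/w5.npz'); im=d['im']
cv2.imwrite('pics/z5.png',cv2.resize(im[0:135,190:400],None,fx=3.8,fy=3.8,interpolation=cv2.INTER_CUBIC))
```

```text
(no output)
```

View pics/z5.png

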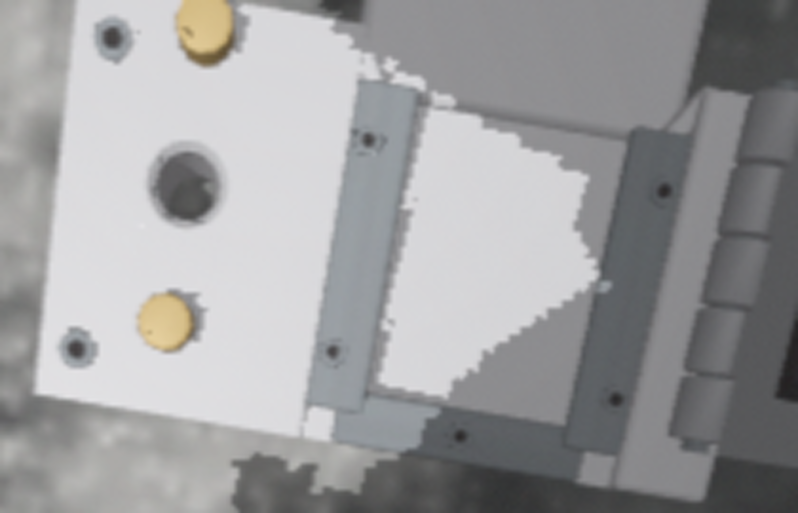

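Run:
```python
from fit import *
d=np.load('pics/w5.npz')
f=lambda U,V,z:onplane(d,(U+.5)/3.8-.5+190,(V+.5)/3.8-.5,z/1000)[:2]
pts=[(187,185,27,-57,0),(206,26,36,-57,24),(165,321,36,-57,-24),(35,393,27,-80,-40)]
W=np.array([f(*p[:3]) for p in pts]);J=np.array([p[3:] for p in pts])/1000
th,t,r=rigid(J,W); print('jig',th,t); print(r)
a=np.radians(th);M=np.array([[np.cos(a),-np.sin(a)],[np.sin(a),np.cos(a)]])
for n,U,V,z in [('L-19',417,90,27),('L-19',368,410,27),('R19',628,130,27),('R19',567,443,27),('Lo-30',360,82,27),('Lo',308,405,27)]:
    print(n,(f(U,V,z)-t)@M*1000)
# plate in hand, bottom/upper corners  at top z = TCPz+~.006
o=robot.get_obs(); zt=(o['position'][2]-.0018+.008)*1000
g=lambda u,v,z: onplane(d,(u+.5)/1.5-.5,(v+.5)/1.5-.5,z/1000)[:2]
C=np.array([g(u,v,zt) for u,v in [(319,334),(457,334),(449,497),(321,497)]])
Jp=np.array([(-22.5,30),(22.5,30),(22.5,-30),(-22.5,-30)])/1000
tp,pp,rp=rigid(Jp,C); print('plate',tp,pp,rp)
Rt=R.from_quat(o['orientation']).as_matrix(); print('tool yaw',np.degrees(np.arctan2(Rt[1,1],Rt[0,1])),'plate c in tool',Rt.T@(np.r_[pp,zt/1000]-o['position'])*1000)
```

```text
jig 1.594547021182839 [ 0.5084 -0.066 ]
[[-0.2379  0.1578]
 [ 0.1244 -0.4566]
 [ 0.0842  0.2665]
 [ 0.0292  0.0323]]
L-19 [-19.7669  21.8485]
L-19 [-18.0313 -32.7825]
R19 [18.0633 21.5338]
R19 [ 19.8942 -32.5491]
Lo-30 [-29.8351  21.497 ]
Lo [-29.2452 -33.7318]
plate 10.630297828569768 [ 0.488  -0.1827] [[ 1.2774 -0.0405]
 [-0.7372  0.1654]
 [-0.7462  0.3076]
 [ 0.206  -0.4325]]
tool yaw 11.019289811713403 plate c in tool [-15.7257   1.1859  -6.4154]
```

Run:
```python
from h import *
plan([0.5052,0.017,0.10],2,n=4)
```

```text
t 7.15 pos [ 0.4837 -0.1674  0.1138] F [ 0.9285  0.6593 -2.1802] w 0.042208635165597676 n 4
[44.2 14.1  3.8 -0.2 -0.2  2.3]
[44.7 12.4  3.7 -0.2 -0.2  2.3]
[45.2 10.6  3.6 -0.2 -0.2  2.3]
[45.6  8.8  3.5 -0.2 -0.2  2.3]
```

Call:
send_rows --steps "40 44 14 2 0 0 2.3; 40 45 12 2 0 0 2.3; 40 45 11 2 0 0 2.3; 40 46 9 2 0 0 2.2; 40 0 0 0 0 0 0"

```text
t: 7.78
position: [0.5067, 0.0152, 0.1015]
orientation: [0.701, 0.713, -0.005, -0.011]
ft_force: [0.5, -0.5, -2.5]
width: 0.0422
```

Run:
```python
from h import *
plan([0.5052,0.017,0.05],2,n=2)
```

```text
t 7.775 pos [0.5067 0.0152 0.1015] F [ 0.5158 -0.5276 -2.53  ] w 0.0421558746776604 n 2
[ 0.7 -0.2 25.7 -0.7 -0.3 -0.5]
[ 0.8 -0.5 25.7 -0.7 -0.3 -0.5]
```

Call:
send_rows --steps "40 1 0 25 -0.7 -0.3 -0.5; 40 1 -1 25 -0.7 -0.3 -0.5; 40 0 0 0 0 0 0; 40 0 0 0 0 0 0"

```text
t: 8.28
position: [0.5051, 0.0121, 0.0488]
orientation: [0.697, 0.717, -0.001, 0.001]
ft_force: [-0.1, -0.5, -2.1]
width: 0.0429
```

Run:
```python
from h import *
plan([0.5052,0.017,0.018],2,n=2)
im,d,cal=shot('scene','s5')
cv2.imwrite('pics/s5b.png',cv2.resize(im[130:290,180:350],None,fx=4.5,fy=3.7,interpolation=cv2.INTER_CUBIC))
im,d,cal=shot('wrist','w6')
```

```text
t 8.275 pos [0.5051 0.0121 0.0488] F [-0.1172 -0.4911 -2.0699] w 0.042889036382932316 n 2
[ 2.5  0.1 15.4 -0.   0.1 -0.2]
[ 2.5  0.1 15.4 -0.   0.1 -0.2]
```

View pics/s5b.png

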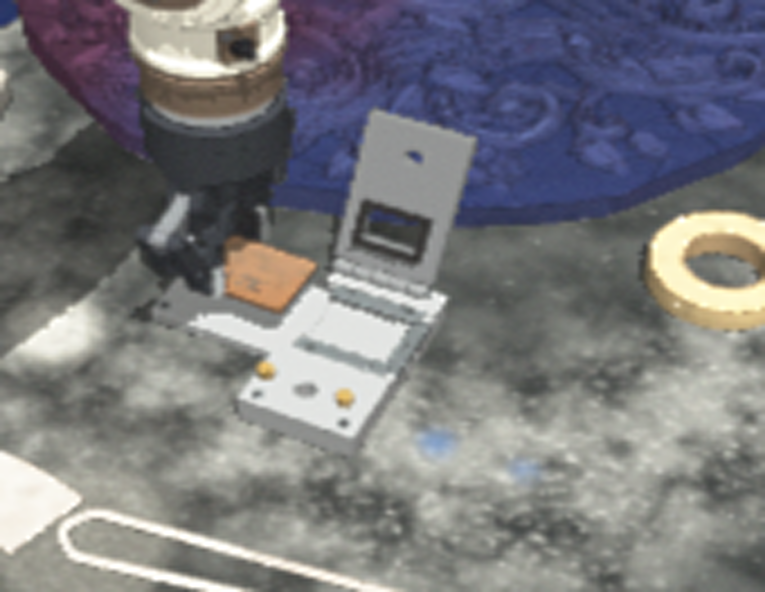

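View pics/w6.png

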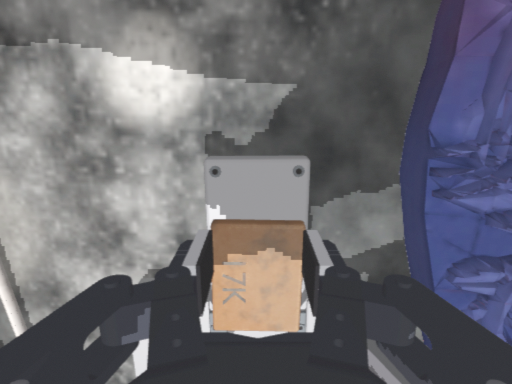

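Run:
```python
from fit import *
d=np.load('pics/w6.npz')
a=onplane(d,205,155.5,.014);b=onplane(d,309.3,155.5,.014);print(a,b,np.linalg.norm(a-b), np.degrees(np.arctan2(b[1]-a[1],b[0]-a[0])))
m=(a+b)/2; t=np.radians(2); print('origin',m[0]+.115*np.sin(t),m[1]-.115*np.cos(t))
```

```text
[0.4752 0.0506 0.014 ] [0.5349 0.0523 0.014 ] 0.05964185911138994 1.6354012060851497
origin 0.5090585106798954 -0.06350690904398498
```

Call:
send_rows --steps "40 3 0 15 0 0 0; 40 2 0 14 0 0 0; 40 0 0 0 0 0 0"

```text
t: 8.75
position: [0.5062, 0.0173, 0.0192]
orientation: [0.697, 0.717, -0.0, 0.002]
ft_force: [0.2, 0.5, -2.0]
width: 0.0425
```

Call:
send_rows --steps "40 0 0 2.5 0 0 0; 40 0 0 0 0 0 0"

```text
t: 9.0
position: [0.5062, 0.0175, 0.0164]
orientation: [0.697, 0.717, -0.0, 0.002]
ft_force: [0.2, 0.5, -2.0]
width: 0.0424
```

Call:
send_rows --steps "40 0 0 1 0 0 0; 40 0 0 0 0 0 0"

```text
t: 9.25
position: [0.5069, 0.0176, 0.0161]
orientation: [0.697, 0.717, 0.0, 0.003]
ft_force: [-1.0, 0.4, -1.8]
width: 0.0427
```

Call:
send_rows --steps "40 0 0 1 0 0 0; 40 0 0 0 0 0 0"

```text
t: 9.5
position: [0.5071, 0.0176, 0.016]
orientation: [0.697, 0.717, 0.0, 0.003]
ft_force: [0.4, 0.3, -1.9]
width: 0.0429
```

Call:
send_rows --steps "40 0 -1 2.5 0 0 0; 40 0 0 0 0 0 0"

```text
t: 9.75
position: [0.5076, 0.0176, 0.0162]
orientation: [0.697, 0.717, 0.002, 0.004]
ft_force: [0.2, 0.5, -1.6]
width: 0.0427
```

Call:
send_rows --steps "40 0 -3 -1 0 0 0; 40 0 0 0 0 0 0"

```text
t: 10.0
position: [0.5042, 0.0175, 0.0167]
orientation: [0.697, 0.717, 0.002, 0.004]
ft_force: [0.9, -1.0, -1.2]
width: 0.0427
```

Run:
```python
from fit import *
plan([0.5052,0.017,0.016],1.8,n=1)
im,d,cal=shot('wrist','w7')
```

```text
t 10.0 pos [0.5042 0.0175 0.0167] F [ 0.8597 -0.9898 -1.1574] w 0.04266218029888128 n 1
[-0.5  1.   0.8  0.5  0.2 -0.2]
```

View pics/w7.png

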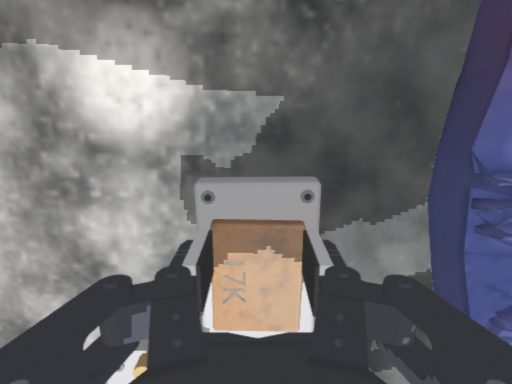

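Call:
send_rows --steps "40 -8 0.7 0.5 0.4 0.2 0; 40 -8 0 0.3 0 0 0; 40 0 0 0 0 0 0"

```text
t: 10.42
position: [0.5059, 0.0006, 0.0159]
orientation: [0.697, 0.717, 0.001, 0.0]
ft_force: [0.1, -0.5, 0.6]
width: 0.0424
```

Call:
send_rows --steps "40 -7 0 0 0 0 0; 40 0 0 0 0 0 0"

```text
t: 10.68
position: [0.5062, -0.0075, 0.0158]
orientation: [0.697, 0.717, 0.0, 0.0]
ft_force: [-0.2, -1.6, -0.9]
width: 0.0423
```

Call:
send_rows --steps "40 -7 0 0 0 0 0; 40 0 0 0 0 0 0"

```text
t: 10.92
position: [0.5065, -0.0152, 0.0158]
orientation: [0.697, 0.717, 0.0, 0.001]
ft_force: [-0.4, -0.3, -1.0]
width: 0.0426
```

Call:
send_rows --steps "40 -4 0 0 0 0 0; 40 0 0 0 0 0 0"

```text
t: 11.18
position: [0.5066, -0.0196, 0.0159]
orientation: [0.697, 0.717, 0.0, 0.001]
ft_force: [-0.4, -1.5, -0.5]
width: 0.0423
```

Run:
```python
from fit import *
plan([0.5065,-0.018,0.016],1.8,n=1)
im,d,cal=shot('wrist','w8')
im,d,cal=shot('scene','s8')
cv2.imwrite('pics/s8b.png',cv2.resize(im[130:290,180:350],None,fx=4.5,fy=3.7,interpolation=cv2.INTER_CUBIC))
```

```text
t 11.175 pos [ 0.5066 -0.0196  0.0159] F [-0.4435 -1.4727 -0.4825] w 0.042255020541054754 n 1
[ 1.6 -0.1 -0.1  0.1  0.1 -0.2]
```

View pics/w8.png

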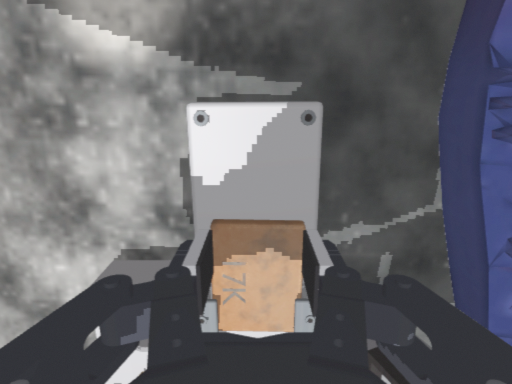

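View pics/s8b.png

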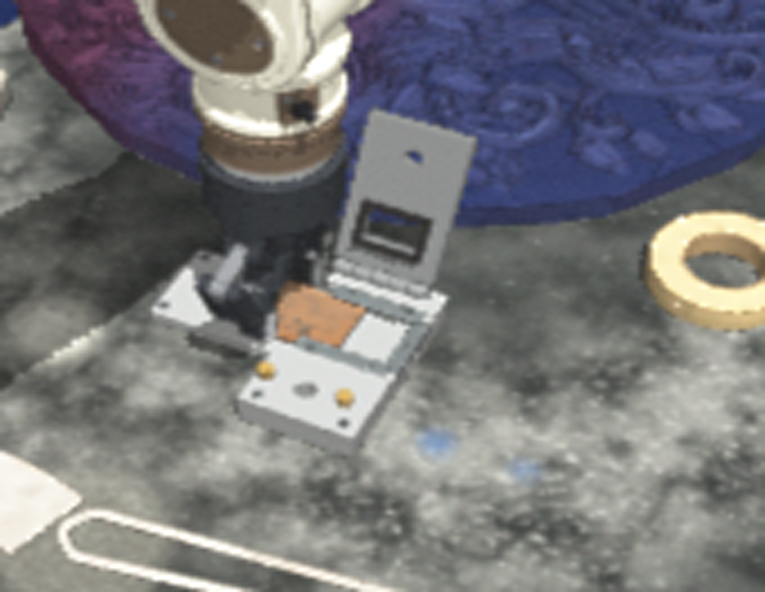

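Call:
send_rows --steps "65 0 0 0 0 0 0; 65 0 0 0 0 0 0; 65 0 0 0 0 0 0; 65 0 0 -20 0 0 0; 0 0 0 -20 0 0 0; 0 32 0 0 0 0 0; 0 0 0 0 0 0 0; 0 0 0 0 0 0 0"

```text
t: 12.28
position: [0.5063, 0.0136, 0.0575]
orientation: [0.697, 0.717, 0.001, 0.001]
ft_force: [0.9, 0.6, 0.8]
width: -0.0004
```

Run:
```python
from fit import *
plan([0.506,0.015,0.0165],1.8,n=2)
im,d,cal=shot('wrist','w9')
```

```text
t 12.275 pos [0.5063 0.0136 0.0575] F [0.8587 0.6156 0.7953] w -0.0003501689155478419 n 2
[ 0.7 -0.2 20.5  0.1  0.  -0.1]
[ 0.7 -0.1 20.5  0.1  0.  -0.1]
```

View pics/w9.png

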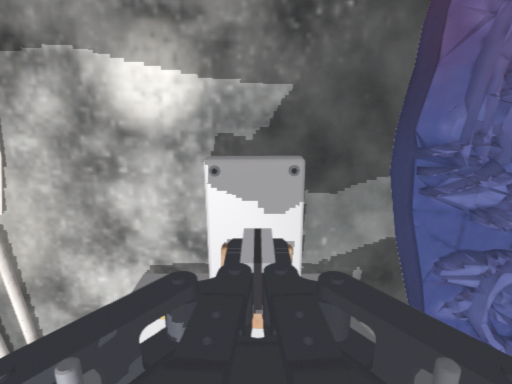

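Call:
send_rows --steps "0 3 0 20 0 0 0; 0 0 0 18 0 0 0; 0 0 0 0 0 0 0"

```text
t: 12.7
position: [0.5062, 0.015, 0.0184]
orientation: [0.698, 0.716, 0.001, 0.001]
ft_force: [0.4, -0.4, 0.6]
width: -0.0002
```

Call:
send_rows --steps "0 0 0 1.5 0 0 0; 0 0 0 0 0 0 0"

```text
t: 12.95
position: [0.5068, 0.0143, 0.0177]
orientation: [0.698, 0.716, 0.001, 0.001]
ft_force: [-0.3, -0.8, 0.4]
width: -0.0
```

Call:
send_rows --steps "0 -10 0 1 0 0 0; 0 -10 0 0 0 0 0; 0 0 0 0 0 0 0"

```text
t: 13.32
position: [0.5083, -0.0071, 0.0178]
orientation: [0.699, 0.716, 0.002, 0.002]
ft_force: [0.5, 0.8, -0.4]
width: -0.0001
```

Call:
send_rows --steps "0 -8 0 0 0 0 0; 0 0 0 0 0 0 0"

```text
t: 13.58
position: [0.5085, -0.0159, 0.0179]
orientation: [0.699, 0.715, 0.002, 0.002]
ft_force: [-0.1, 0.2, 0.4]
width: 0.0002
```

Call:
send_rows --steps "0 -5 -1 0 0 0 0; 0 0 0 0 0 0 0"

```text
t: 13.82
position: [0.5076, -0.0212, 0.0179]
orientation: [0.699, 0.716, 0.002, 0.002]
ft_force: [-1.0, 0.1, 0.2]
width: 0.0001
```

Call:
send_rows --steps "0 -4 0 0 0 0 0"

```text
t: 13.95
position: [0.5077, -0.0248, 0.0179]
orientation: [0.698, 0.716, 0.002, 0.002]
ft_force: [-0.5, 1.0, -0.6]
width: -0.0001
```

Call:
send_rows --steps "0 -4 0 0 0 0 0"

```text
t: 14.08
position: [0.5074, -0.0253, 0.0179]
orientation: [0.698, 0.716, 0.005, -0.001]
ft_force: [-0.4, 15.6, 2.9]
width: -0.0003
```

Call:
send_rows --steps "0 -3 0 0 0 0 0; 0 -3 0 0 0 0 0"

```text
t: 14.32
position: [0.5073, -0.0251, 0.0181]
orientation: [0.696, 0.718, 0.01, -0.007]
ft_force: [-0.3, 10.0, 1.0]
width: -0.0001
```

Call:
send_rows --steps "0 20 0 0 0 0 0; 0 0 0 -50 0 0 0; 0 -60 0 -50 0 0 0; 0 -60 0 -50 0 0 0; 0 -30 0 0 0 0 0; 0 0 0 0 0 0 0"

```text
t: 15.08
position: [0.5111, -0.1406, 0.1514]
orientation: [0.694, 0.719, 0.008, -0.005]
ft_force: [1.4, 0.5, -0.2]
width: -0.0003
```

Run:
```python
from fit import *
plan([0.506,0.015,0.0165],1.8,n=2)
im,d,cal=shot('wrist','w10')
cv2.imwrite('pics/w10b.png',cv2.resize(im[20:260,150:430],None,fx=2.8,fy=2.5,interpolation=cv2.INTER_CUBIC))
```

```text
t 15.075 pos [ 0.5111 -0.1406  0.1514] F [ 1.3942  0.4978 -0.2375] w -0.00026389552914800253 n 2
[76.6 -0.1 68.9  0.1 -0.5  0.1]
[77.2 -0.1 68.2  0.1 -0.5  0.1]
```

View pics/w10b.png

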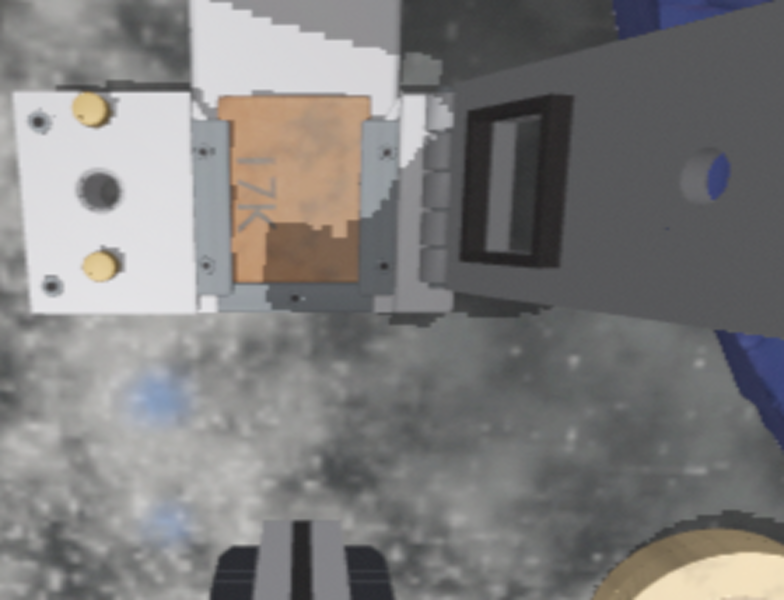

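Run:
```python
from fit import *
im,d,cal=shot('scene','s11')
m=finder.masks_of('scene','leaf_edge'); print([x['p'] for x in m])
P=cloud(cal,d)
t=np.radians(2);M=np.array([[np.cos(t),-np.sin(t)],[np.sin(t),np.cos(t)]])
k=m[0]['region']&(d>0); Q=P[k]; J=np.c_[(Q[:,:2]-[.5075,-.065])@M,Q[:,2]]
sel=(J[:,2]>.05)&(abs(J[:,1])<.04)&(J[:,0]>.03)&(J[:,0]<.15);J=J[sel]; print(len(J),J.min(0),J.max(0))
a=np.polyfit(J[:,2],J[:,0],1); print(a,np.degrees(np.arctan2(1,-a[0])), np.polyval(a,[.05,.1,.14]))
print(J[np.argsort(-J[:,2])[:8]])
```

```text
[0.57, 0.44]
709 [ 0.041  -0.0329  0.05  ] [0.1387 0.0298 0.1463]
[0.3942 0.0263] 111.5142937588836 [0.046  0.0658 0.0815]
[[ 0.0812 -0.0073  0.1463]
 [ 0.0805  0.003   0.1456]
 [ 0.0822  0.0227  0.1454]
 [ 0.0833 -0.017   0.1453]
 [ 0.0835  0.0206  0.1451]
 [ 0.0834  0.0286  0.145 ]
 [ 0.0831 -0.0011  0.145 ]
 [ 0.0834 -0.009   0.1449]]
```

Run:
```python
from fit import *
plan([0.58,-0.09,0.205],1.9,n=2)
```

```text
t 15.225 pos [ 0.5108 -0.1379  0.1508] F [-0.1183  0.7013 -0.1791] w -0.00042220198382799805 n 2
[ 23.1  35.6 -26.5   0.1  -0.6   0.2]
[ 23.   35.5 -26.8   0.1  -0.6   0.2]
```

Call:
send_rows --steps "0 0 0 -55 0 -0.5 0; 0 40 58 -2 0 -0.6 0; 0 35 58 0 0 0 0; 0 0 0 0 0 0 0"

```text
t: 15.72
position: [0.6143, -0.0596, 0.2063]
orientation: [0.692, 0.722, -0.0, -0.002]
ft_force: [-1.5, -0.4, -0.7]
width: 0.0002
```

Run:
```python
from fit import *
plan([0.6255,-0.061,0.122],1.9,n=3)
```

```text
t 15.725 pos [ 0.6143 -0.0596  0.2063] F [-1.4651 -0.3582 -0.7314] w 0.00018806335583763792 n 3
[-0.7  3.8 28.1 -0.1 -0.   0.2]
[-0.7  3.8 28.1 -0.1 -0.   0.2]
[-0.6  3.7 28.1 -0.1 -0.   0.2]
```

Call:
send_rows --steps "0 0 13 15 0 0 0; 0 0 0 35 0 0 0; 0 -1 0 33 0 0 0; 0 0 0 0 0 0 0"

```text
t: 16.23
position: [0.6235, -0.0553, 0.1188]
orientation: [0.689, 0.725, -0.003, -0.004]
ft_force: [-1.5, 0.3, -0.1]
width: 0.0
```

Run:
```python
from fit import *
plan([0.6255,-0.061,0.122],1.9,n=1)
im,d,cal=shot('scene','s12')
cv2.imwrite('pics/s12b.png',cv2.resize(im[110:270,180:350],None,fx=4.5,fy=3.7,interpolation=cv2.INTER_CUBIC))
```

```text
t 16.225 pos [ 0.6235 -0.0553  0.1188] F [-1.5443  0.3056 -0.1167] w 2.1768105901347623e-05 n 1
[-5.8  1.6 -3.2 -0.6 -0.1  1. ]
```

View pics/s12b.png

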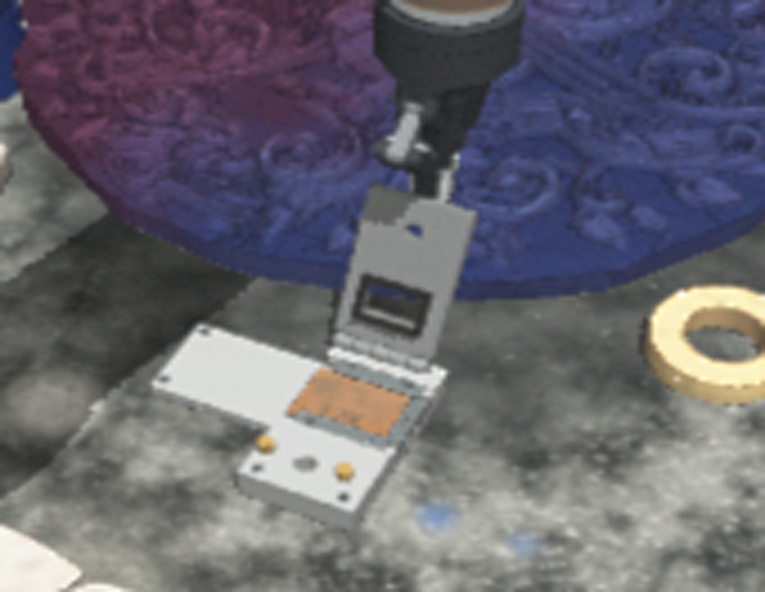

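Call:
send_rows --steps "0 -4 -12 0 -0.6 0 0.8; 0 -2 -15 0 0 0 0; 0 0 -15 0 0 0 0"

```text
t: 16.65
position: [0.5879, -0.0625, 0.128]
orientation: [0.693, 0.721, 0.007, 0.006]
ft_force: [1.4, -1.5, 2.4]
width: -0.0002
```

Call:
send_rows --steps "0 0 -12 0 0 0 0; 0 0 0 0 0 0 0"

```text
t: 16.9
position: [0.5763, -0.063, 0.1316]
orientation: [0.693, 0.721, 0.009, 0.008]
ft_force: [0.4, -0.1, -0.2]
width: -0.0001
```

Run:
```python
from fit import *
plan([0.570,-0.061,0.120],1.9,n=1)
im,d,cal=shot('scene','s13')
cv2.imwrite('pics/s13b.png',cv2.resize(im[110:270,180:350],None,fx=4.5,fy=3.7,interpolation=cv2.INTER_CUBIC))
```

```text
t 16.9 pos [ 0.5763 -0.063   0.1316] F [ 0.3821 -0.0901 -0.2234] w -7.590791270418318e-05 n 1
[ 2.2 -6.5 11.4  1.4  0.   0.3]
```

View pics/s13b.png

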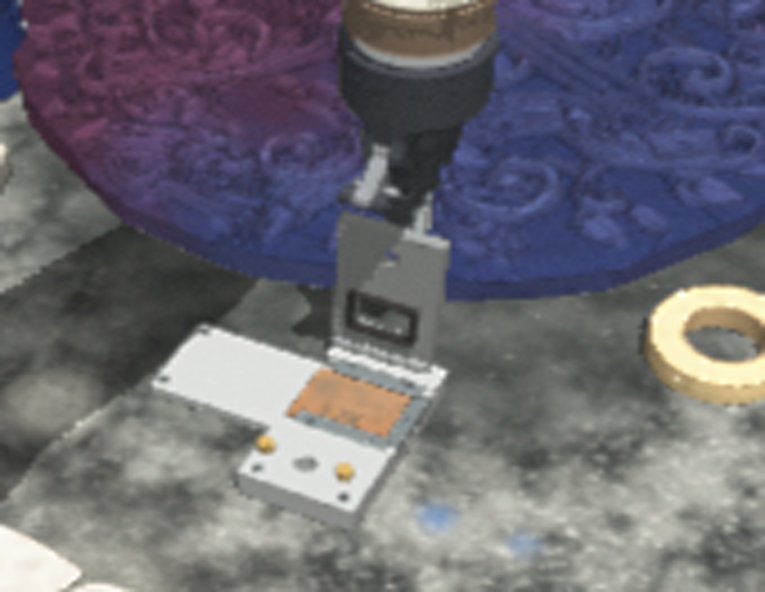

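Call:
send_rows --steps "0 1 -5 10 1.4 0 0; 0 0 -14 3 0 0 0; 0 0 -14 2 0 0 0; 0 0 0 0 0 0 0"

```text
t: 17.45
position: [0.5457, -0.063, 0.1148]
orientation: [0.693, 0.721, -0.0, -0.0]
ft_force: [-0.4, -0.5, 0.0]
width: 0.0003
```

Run:
```python
from fit import *
plan([0.5465,-0.063,0.1195],1.9,n=1)
im,d,cal=shot('scene','s14')
cv2.imwrite('pics/s14b.png',cv2.resize(im[110:270,180:350],None,fx=4.5,fy=3.7,interpolation=cv2.INTER_CUBIC))
```

```text
t 17.45 pos [ 0.5457 -0.063   0.1148] F [-0.3985 -0.5044  0.038 ] w 0.00028872406875987965 n 1
[-0.   0.8 -4.7 -0.   0.   0.4]
```

View pics/s14b.png

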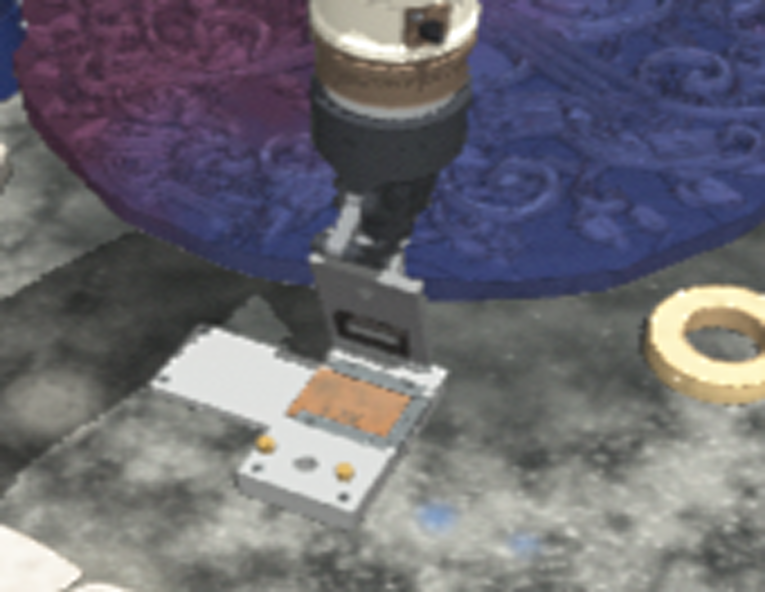

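Call:
send_rows --steps "0 0 -11 0 0 0 0; 0 0 -11 1 0 0 0; 0 0 -11 4 0 0 0; 0 0 -10 7 0 0 0; 0 0 0 0 0 0 0"

```text
t: 18.12
position: [0.5009, -0.0646, 0.1017]
orientation: [0.693, 0.721, -0.0, -0.0]
ft_force: [0.5, 0.9, -0.1]
width: 0.0001
```

Run:
```python
from fit import *
plan([0.502,-0.065,0.1017],1.9,n=1)
im,d,cal=shot('scene','s15')
cv2.imwrite('pics/s15b.png',cv2.resize(im[110:270,180:350],None,fx=4.5,fy=3.7,interpolation=cv2.INTER_CUBIC))
```

```text
t 18.125 pos [ 0.5009 -0.0646  0.1017] F [ 0.5219  0.864  -0.1148] w 0.00014130767538232357 n 1
[-0.4  1.   0.  -0.   0.   0.4]
```

View pics/s15b.png

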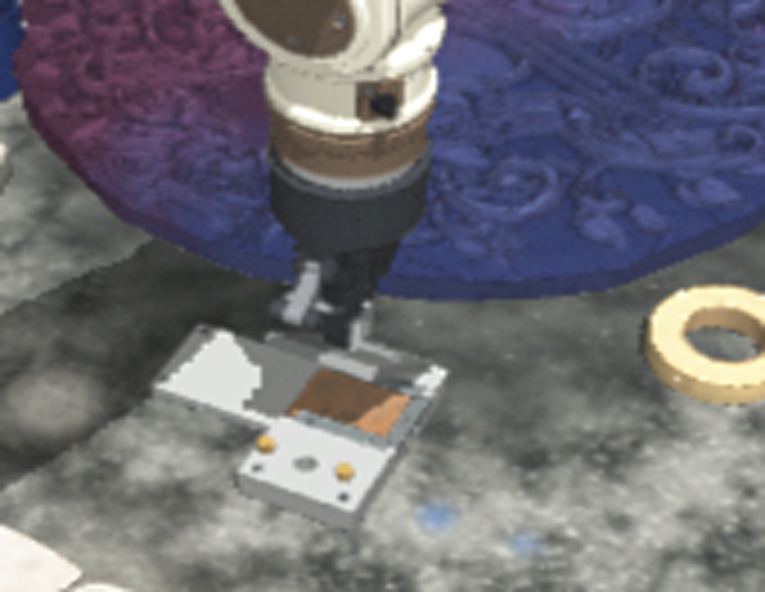

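Call:
send_rows --steps "0 0 -8 9 0 0 0; 0 0 -8 9 0 0 0; 0 0 -8 14 0 0 0; 0 0 -5 15 0 0 0; 0 0 0 0 0 0 0"

```text
t: 18.8
position: [0.47, -0.0659, 0.0524]
orientation: [0.693, 0.721, -0.0, -0.0]
ft_force: [0.1, 0.9, 0.5]
width: 0.0001
```

Run:
```python
from fit import *
plan([0.4715,-0.065,0.0534],1.9,n=1)
im,d,cal=shot('scene','s16')
cv2.imwrite('pics/s16b.png',cv2.resize(im[110:270,180:350],None,fx=4.5,fy=3.7,interpolation=cv2.INTER_CUBIC))
```

```text
t 18.8 pos [ 0.47   -0.0659  0.0524] F [0.105  0.9036 0.5068] w 0.00011593893525145748 n 1
[ 0.8  1.5 -1.  -0.   0.   0.4]
```

View pics/s16b.png

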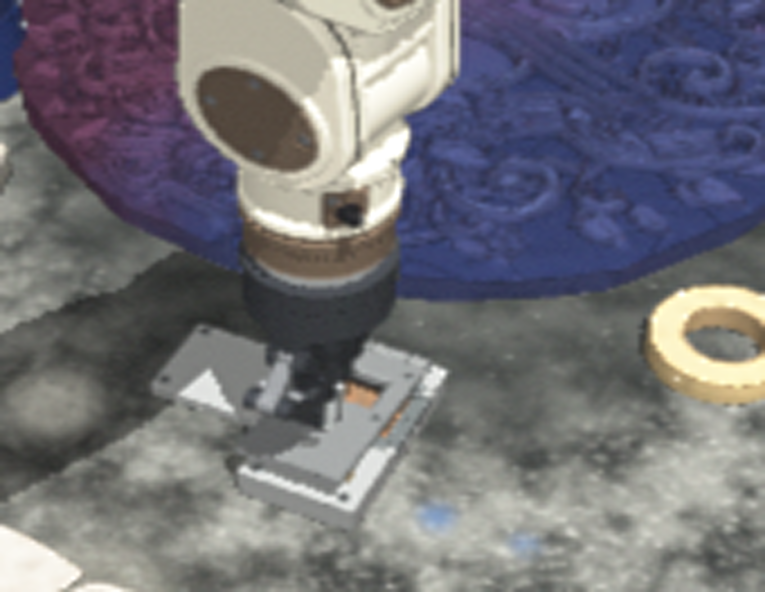

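Call:
send_rows --steps "0 0 0 6 0 0 0; 0 0 0 4 0 0 0"

```text
t: 19.1
position: [0.4721, -0.0662, 0.0435]
orientation: [0.693, 0.721, 0.001, 0.001]
ft_force: [-0.6, -0.1, 0.7]
width: -0.0004
```

Call:
send_rows --steps "0 0 0 3 0 0 0"

```text
t: 19.23
position: [0.472, -0.0662, 0.0406]
orientation: [0.693, 0.721, 0.001, 0.001]
ft_force: [-3.3, -0.2, 5.1]
width: -0.0004
```

Call:
send_rows --steps "0 0 0 3 0 0 0"

```text
t: 19.35
position: [0.4717, -0.0662, 0.038]
orientation: [0.693, 0.721, 0.001, 0.001]
ft_force: [-3.8, -0.4, 8.8]
width: -0.0001
```

Call:
send_rows --steps "0 0 0 -40 0 0 0; 60 0 0 -60 0 0 0; 60 50 -8 -30 0 0 0; 60 58 -10 -10 0 0 0; 60 58 -10 0 0 0 0; 60 50 -5 0 0 0 0; 60 0 0 0 0 0 0"

```text
t: 20.23
position: [0.4329, 0.1551, 0.1833]
orientation: [0.694, 0.72, 0.005, 0.003]
ft_force: [-0.6, -0.7, 0.5]
width: 0.0512
```

Run:
```python
from fit import *
plan([0.435,0.245,0.12],1.9)
im,d,cal=shot('wrist','w17')
cv2.imwrite('pics/w17b.png',cv2.resize(im,None,fx=1.5,fy=1.5,interpolation=cv2.INTER_CUBIC))
im,d,cal=shot('scene','s17')
cv2.imwrite('pics/s17b.png',cv2.resize(im[110:270,100:350],None,fx=3.2,fy=3.2,interpolation=cv2.INTER_CUBIC))
```

```text
t 20.225 pos [0.4329 0.1551 0.1833] F [-0.5583 -0.7293  0.4517] w 0.051215346557249554 n 2
[44.8  2.3 31.8  0.3 -0.1  0.1]
[44.8  2.4 31.7  0.3 -0.1  0.1]
```

View pics/w17b.png

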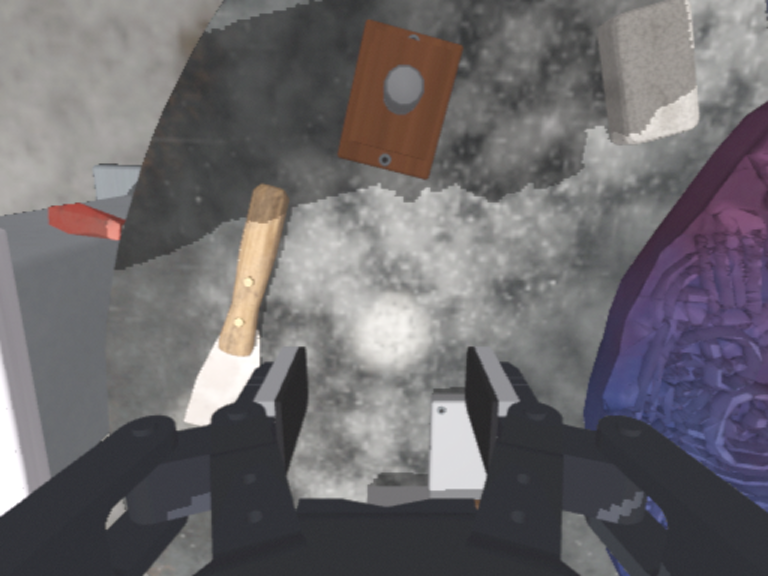

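View pics/s17b.png

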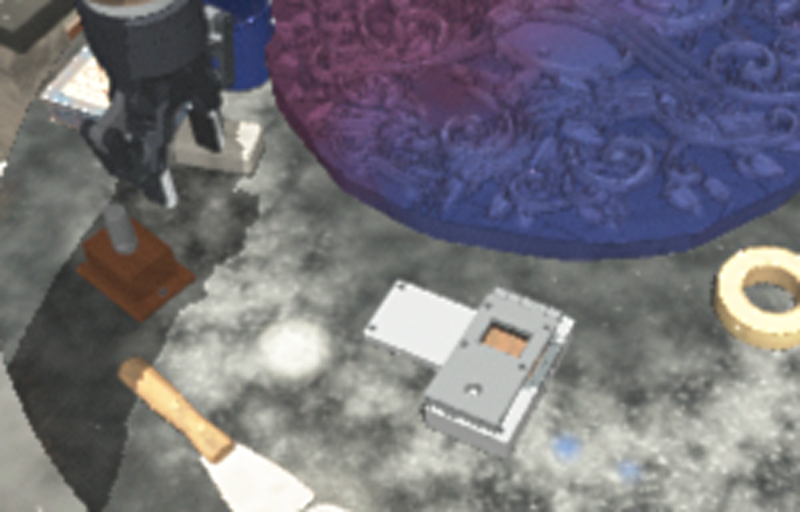

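Run:
```python
from fit import *
d=np.load('pics/w17.npz')
print(onplane(d,405/1.5,85/1.5,.087))
plan([*onplane(d,405/1.5,85/1.5,.087)[:2],0.12],1.9)
```

```text
[0.4407 0.2534 0.087 ]
t 20.325 pos [0.4331 0.1524 0.183 ] F [ 0.8023 -0.3221  0.4199] w 0.05098076347642469 n 3
[33.5  3.4 21.1  0.2 -0.  -0. ]
[33.5  3.5 21.1  0.2 -0.  -0. ]
[33.5  3.6 21.   0.2 -0.  -0. ]
```

Move to a closer look first, short of the pin.

Call:
send_rows --steps "60 30 3 15 0.3 0 0; 60 26 3 14 0.2 0 0; 60 0 0 0 0 0 0; 60 0 0 0 0 0 0"

```text
t: 20.82
position: [0.4398, 0.2037, 0.1533]
orientation: [0.699, 0.715, 0.0, 0.001]
ft_force: [-0.4, -0.3, 0.0]
width: 0.0514
```

Run:
```python
from fit import *
im,d,cal=shot('wrist','w18')
cv2.imwrite('pics/w18b.png',cv2.resize(im,None,fx=1.5,fy=1.5,interpolation=cv2.INTER_CUBIC))
print(robot.get_obs()['position'])
```

```text
[0.4397 0.2037 0.1534]
```

View pics/w18b.png

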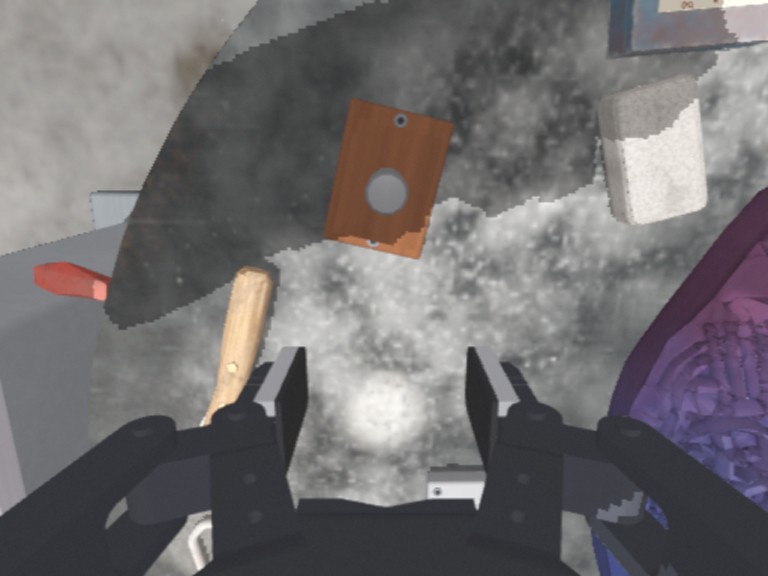

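Run:
```python
from fit import *
d=np.load('pics/w18.npz')
q=onplane(d,387/1.5-.2,191/1.5-.2,.087); print(q)
plan([*q[:2],0.108],1.9)
```

```text
[0.4401 0.2562 0.087 ]
t 20.875 pos [0.4397 0.2037 0.1534] F [-0.2016  0.0582 -0.1671] w 0.050875697214427015 n 2
[26.3  0.7 22.7  0.   0.  -0.3]
[26.3  0.9 22.7  0.   0.  -0.3]
```

Call:
send_rows --steps "60 27 1 20 0 0 0; 60 25 1 20 0 0 0; 60 0 0 0 0 0 0; 60 0 0 0 0 0 0"

```text
t: 21.38
position: [0.4435, 0.2523, 0.1155]
orientation: [0.702, 0.712, 0.002, 0.002]
ft_force: [0.4, 0.7, 0.1]
width: 0.0514
```

Run:
```python
from fit import *
plan([.4405,.2565,0.049],1.9)
im,d,cal=shot('wrist','w19')
cv2.imwrite('pics/w19b.png',cv2.resize(im,None,fx=1.5,fy=1.5,interpolation=cv2.INTER_CUBIC))
```

```text
t 21.375 pos [0.4435 0.2523 0.1155] F [0.3821 0.6985 0.0729] w 0.05144523996817366 n 2
[ 2.1 -1.6 33.2  0.2 -0.  -0.6]
[ 2.1 -1.5 33.2  0.2 -0.  -0.6]
```

View pics/w19b.png

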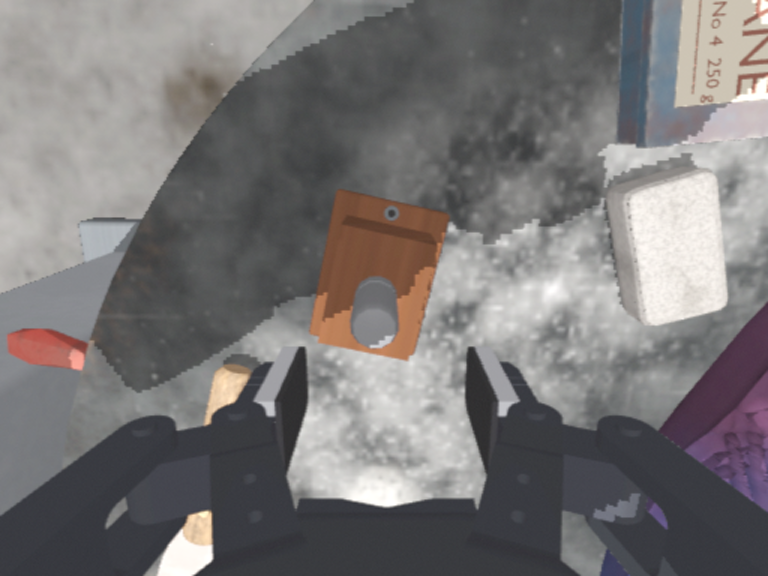

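Run:
```python
from fit import *
d=np.load('pics/w19.npz')
q=onplane(d,374/1.5-.2,325/1.5-.2,.087); print(q)
q2=onplane(d,377/1.5,282/1.5,.042);print(q2)
print([ (x['p'],x['at']) for x in finder.place_of('wrist','pin_grip')[:1]])
plan([*q[:2],0.049],1.9)
```

```text
[0.4399 0.2566 0.087 ]
[0.4406 0.2613 0.042 ]
[(0.56, [252.1, 204.0])]
t 21.475 pos [0.4435 0.2524 0.1156] F [ 0.0431 -0.485   0.1268] w 0.05145138528608514 n 2
[ 2.1 -2.  33.3  0.2 -0.  -0.6]
[ 2.1 -1.8 33.3  0.2 -0.  -0.6]
```

Call:
send_rows --steps "60 4 -4 5 0.4 0 -1; 60 0 0 0 0 0 0"

```text
t: 21.72
position: [0.4398, 0.2557, 0.1114]
orientation: [0.696, 0.718, 0.0, -0.0]
ft_force: [-0.7, -0.6, -0.4]
width: 0.0516
```

Run:
```python
from fit import *
plan([.44,.2566,0.049],1.9)
```

```text
t 21.725 pos [0.4398 0.2557 0.1114] F [-0.6978 -0.6322 -0.37  ] w 0.05159261881105546 n 2
[ 0.4  0.1 31.2 -0.  -0.  -0.1]
[ 0.4  0.1 31.2 -0.  -0.  -0.1]
```

Call:
send_rows --steps "60 1 0 30 0 0 0; 60 0 0 30 0 0 0; 60 0 0 0 0 0 0"

```text
t: 22.1
position: [0.4409, 0.2571, 0.0516]
orientation: [0.696, 0.718, 0.002, 0.0]
ft_force: [-0.1, -0.3, 0.1]
width: 0.0508
```

Run:
```python
from fit import *
plan([.44,.2566,0.049],1.9)
im,d,cal=shot('wrist','w20')
```

```text
t 22.1 pos [0.4409 0.2571 0.0516] F [-0.1421 -0.3431  0.1278] w 0.050789199752942375 n 1
[-0.5 -0.9  2.6  0.2 -0.1 -0.2]
```

View pics/w20.png

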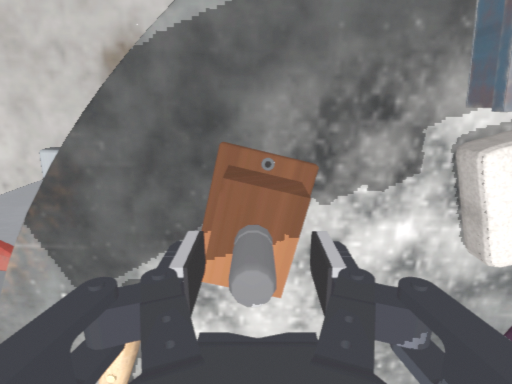

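Call:
send_rows --steps "60 0 -1.5 2 0.2 0 0; 5 0 0 0 0 0 0; 5 0 0 0 0 0 0; 5 0 0 0 0 0 0; 5 0 0 0 0 0 0"

```text
t: 22.78
position: [0.441, 0.2589, 0.0543]
orientation: [0.696, 0.718, 0.004, -0.001]
ft_force: [-0.9, -1.2, -2.9]
width: 0.0184
```

Run:
```python
from fit import *
plan([.44,.2566,0.049],1.9)
im,d,cal=shot('wrist','w21')
```

```text
t 22.775 pos [0.441  0.2589 0.0543] F [-0.9345 -1.2254 -2.9038] w 0.018425221344575388 n 1
[-2.3 -1.   5.3  0.2 -0.4 -0.2]
```

View pics/w21.png

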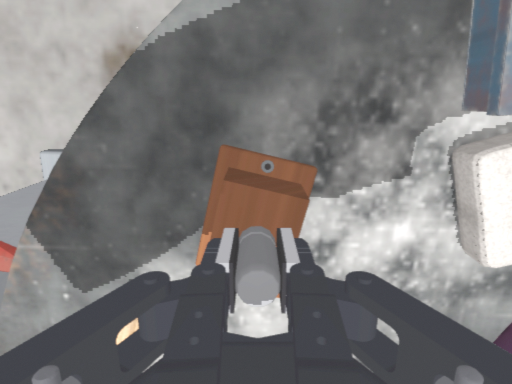

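Call:
send_rows --steps "5 0 0 -20 0 0 0; 5 0 0 -25 0 0 0; 5 0 0 -25 0 0 0; 5 0 0 -20 0 0 0; 5 0 0 0 0 0 0"

```text
t: 23.45
position: [0.4417, 0.2578, 0.1459]
orientation: [0.696, 0.718, 0.004, -0.0]
ft_force: [0.2, -0.4, -1.8]
width: 0.0181
```

Run:
```python
from fit import *
plan([.4510,-.2,0.14],1.9)
im,d,cal=shot('wrist','w22')
cv2.imwrite('pics/w22b.png',cv2.resize(im[150:384,130:380],None,fx=3,fy=2.5,interpolation=cv2.INTER_CUBIC))
im,d,cal=shot('scene','s22')
cv2.imwrite('pics/s22b.png',cv2.resize(im[80:230,80:280],None,fx=3.9,fy=3.9,interpolation=cv2.INTER_CUBIC))
for q in ['pin_tip','pin_shoulder','pin_grip']: 
  for c in ['scene','wrist']:print(q,c,[ (x['p'],x['at']) for x in finder.place_of(c,q)[:2]])
```

```text
t 23.45 pos [0.4417 0.2578 0.1459] F [ 0.1644 -0.4194 -1.8093] w 0.018135361677325785 n 9
[-50.9  -0.5   0.4   0.   -0.   -0. ]
[-50.9  -0.5   0.4   0.   -0.   -0. ]
[-50.9  -0.5   0.4   0.   -0.   -0. ]
[-50.9  -0.5   0.5   0.   -0.   -0. ]
[-50.9  -0.6   0.5   0.   -0.   -0. ]
[-50.9  -0.6   0.5   0.   -0.   -0. ]
[-50.9  -0.6   0.6   0.   -0.   -0. ]
[-50.9  -0.6   0.6   0.   -0.   -0. ]
[-50.9  -0.6   0.6   0.   -0.   -0. ]
pin_tip scene [(0.6, [132.3, 172.4])]
pin_tip wrist [(0.79, [257.5, 220.0])]
pin_shoulder scene [(0.52, [132.2, 161.9])]
pin_shoulder wrist [(0.58, [256.6, 240.3])]
pin_grip scene [(0.54, [130.9, 154.7])]
pin_grip wrist [(0.76, [261.3, 263.0])]
```

View pics/w22b.png

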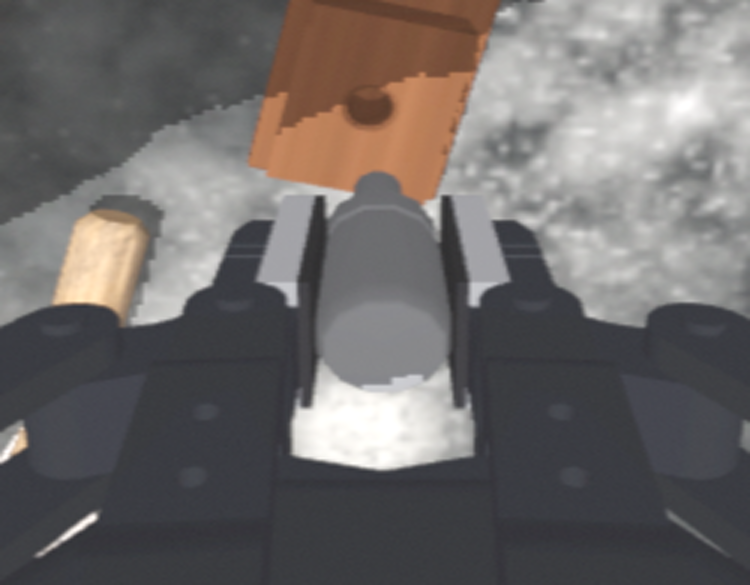

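View pics/s22b.png

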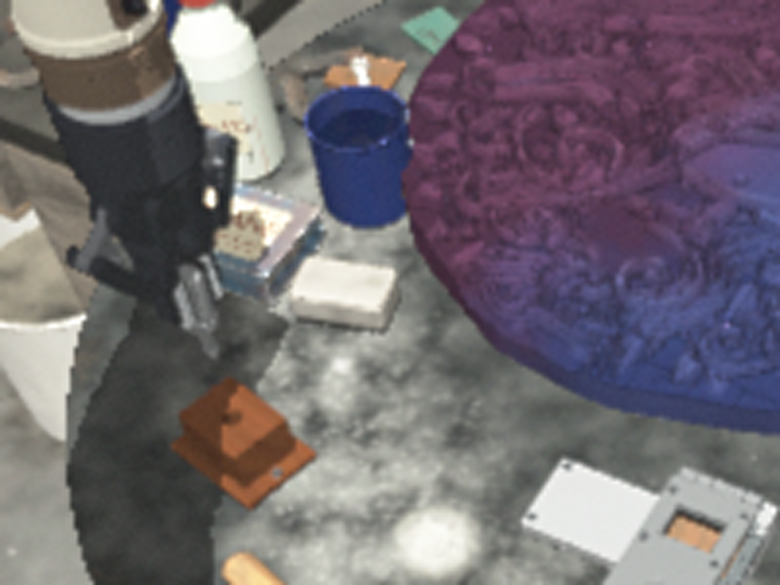

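Run:
```python
from fit import *
d=np.load('pics/w22.npz'); 
# tool-frame coords of points
Rct=np.array([[0,-.9622,-.2725],[1,0,0],[0,-.2725,.9622]]); et=np.array([.0682,.0007,-.1433])
D=d['d'];v,u=np.indices(D.shape);P=np.stack([(u-d['cx'])/d['fx']*D,(v-d['cy'])/d['fy']*D,D],-1)@Rct.T+et
for vv in range(216,310,4):
    r=P[vv,232:284]; k=(D[vv,232:284]>0)&(np.abs(r[:,1])<.013)&(np.abs(r[:,0])<.02)&(r[:,2]<.05)
    if k.any(): print(vv, r[k].mean(0)*1000, r[k][:,1].min()*1000, r[k][:,1].max()*1000)
```

```text
220 [-0.7419 -0.0267 33.0073] -3.0607297425094524 3.0098743324445025
224 [-1.17   -0.3107 27.7201] -4.882642428301731 4.1556856528735615
228 [6.8306 0.1417 2.7043] -11.276343814726134 12.436286162539643
232 [5.6759 0.3089 0.3879] -10.945451761270759 12.454906759031667
236 [ 5.0737  0.4907 -3.0385] -10.55944810818542 12.28055621548314
240 [ 4.797   0.4805 -6.978 ] -10.15863560469604 11.852024579995316
244 [  4.5993   0.664  -10.8667] -9.934102480135914 11.575287969062552
248 [  4.3884   0.888  -14.521 ] -9.564692106852357 11.24079226274932
252 [  4.3016   0.8297 -18.2282] -9.378119966933182 10.973158781555574
256 [  4.3166   0.6617 -21.9395] -9.090443516455874 10.76084389641049
260 [  4.082    0.8075 -25.0038] -8.826570421265792 10.369836542534525
264 [  3.7743   0.8094 -27.7906] -8.73624026099556 10.324628935828724
268 [  3.3181   0.8024 -30.1894] -8.750874495654246 10.330808722641615
272 [  2.3335   0.8086 -31.5861] -8.813967589644681 10.387409604590134
276 [  1.1668   0.8093 -32.6314] -8.737474531195605 10.361202810112518
280 [ -0.3158   0.8138 -33.1366] -8.837492277338292 10.514263618318008
284 [ -2.0933   0.833  -33.1764] -8.850816295907684 10.501410810792708
288 [ -3.7269   0.8121 -33.4555] -8.91261053579226 10.614130342289847
292 [ -5.8076   0.7919 -33.0765] -8.980369218978801 10.643665090401743
296 [ -7.345    0.7499 -33.5266] -8.937536335442609 10.606606538940357
300 [ -9.1091   0.8121 -33.6546] -9.045066744629471 10.648644491367486
304 [-10.8417   0.8148 -33.8407] -9.16146727488091 10.787663718894569
308 [ -9.6536   0.8307 -37.9894] -9.141724333672324 10.692691439863646
```

Run:
```python
from fit import *
plan([.4508,-.0645,0.146],1.9)
```

```text
t 23.85 pos [0.4398 0.2569 0.1435] F [-0.2202 -0.4349 -2.0202] w 0.018627707633810033 n 6
[-53.6   0.2  -0.6  -0.   -0.   -0. ]
[-53.6   0.2  -0.5  -0.   -0.   -0. ]
[-53.6   0.2  -0.5  -0.   -0.   -0. ]
[-53.6   0.1  -0.5  -0.   -0.   -0. ]
[-53.6   0.1  -0.5  -0.   -0.   -0. ]
[-53.6   0.1  -0.4  -0.   -0.   -0. ]
```

Call:
send_rows --steps "5 -53 0 0 0 0 0; 5 -53 0 0 0 0 0; 5 -53 0 0 0 0 0; 5 -53 0 0 0 0 0; 5 -53 0 -1 0 0 0; 5 -50 0 -1 0 0 0; 5 0 0 0 0 0 0; 5 0 0 0 0 0 0"

```text
t: 24.85
position: [0.4509, -0.066, 0.1425]
orientation: [0.695, 0.719, 0.001, -0.001]
ft_force: [-1.0, -0.8, -1.1]
width: 0.0186
```

Run:
```python
from fit import *
plan([.4508,-.0645,0.146],1.9)
im,d,cal=shot('wrist','w23')
cv2.imwrite('pics/w23b.png',cv2.resize(im[130:364,130:380],None,fx=3,fy=2.5,interpolation=cv2.INTER_CUBIC))
print(R.from_quat(robot.get_obs()['orientation']).as_matrix())
```

```text
t 24.85 pos [ 0.4509 -0.066   0.1425] F [-0.9594 -0.8339 -1.0886] w 0.018563347725909975 n 1
[ 1.5 -0.  -3.5  0.  -0.2 -0. ]
[[-0.0337  0.9994  0.0005]
 [ 0.9994  0.0337  0.0025]
 [ 0.0025  0.0006 -1.    ]]
```

View pics/w23b.png

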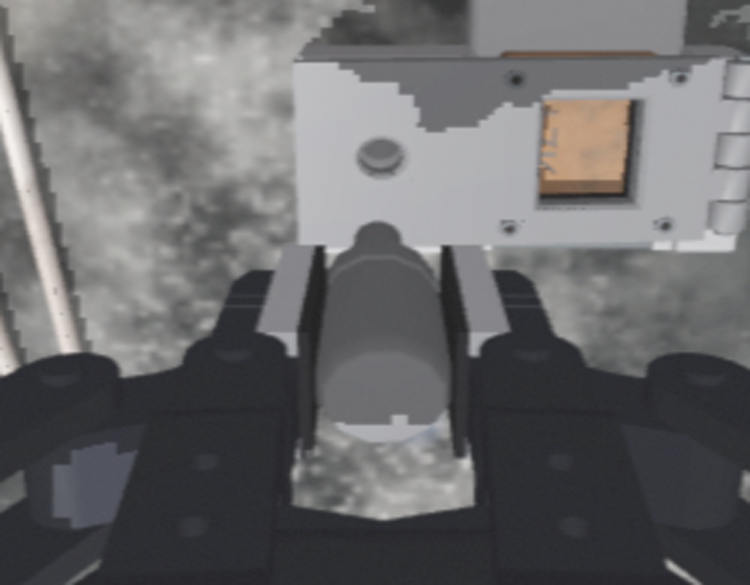

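Run:
```python
from fit import *
def tool(name,u,v,h,pos,q):
    d=np.load(f'pics/{name}.npz'); w_=onplane(d,u,v,h); return w_, R.from_quat(q).as_matrix().T@(w_-pos)*1000
print(tool('w22',253.3,192,.042,np.array([.4417,.2578,.1459]),[.696,.718,.004,0]))
print(tool('w23',256.7,192.4,.042,np.array([.4509,-.066,.1425]),[.695,.719,.001,-.001]))
# tip: col/row in w23  crop (377,222) => tool z~43.7
d=np.load('pics/w23.npz')
Rct=np.array([[0,-.9622,-.2725],[1,0,0],[0,-.2725,.9622]]); et=np.array([.0682,.0007,-.1433])
for U,V,z in [(377,222,.036),(377,222,.0437),(382,385,-.0333)]:
    r=Rct@np.array([(130+U/3-d['cx'])/d['fx'],(130+V/2.5-d['cy'])/d['fy'],1]); print(z,(et+r*(z-et[2])/r[2])*1000)
print([ (x['p'],x['at']) for x in finder.place_of('wrist','leaf_hole')[:1]],[ (x['p'],x['at']) for x in finder.place_of('wrist','pin_tip')[:1]])
```

```text
(array([0.4392, 0.2553, 0.042 ]), array([ -2.9974,  -3.1531, 103.8685]))
(array([ 0.4517, -0.0677,  0.042 ]), array([ -1.9899,   0.7376, 100.4948]))
0.036 [-1.131  -0.2472 36.    ]
0.0437 [-4.1084 -0.2878 43.7   ]
-0.0333 [ -2.0144   0.7444 -33.3   ]
[(0.82, [257.4, 191.1])] [(0.91, [257.6, 218.3])]
```

Call:
send_rows --steps "5 0.3 0.4 22 0 0 0; 5 0 0 20 0 0 0; 5 0 0 0 0 0 0; 5 0 0 0 0 0 0"

```text
t: 25.5
position: [0.4527, -0.0601, 0.1008]
orientation: [0.691, 0.723, 0.002, -0.0]
ft_force: [-0.2, -0.1, -0.9]
width: 0.0183
```

Run:
```python
from fit import *
plan([.4512,-.0655,0.094],1.9)
im,d,cal=shot('wrist','w24')
cv2.imwrite('pics/w24b.png',cv2.resize(im[130:364,130:380],None,fx=3,fy=2.5,interpolation=cv2.INTER_CUBIC))
im,d,cal=shot('scene','s24')
cv2.imwrite('pics/s24b.png',cv2.resize(im[170:270,200:310],None,fx=7,fy=5.9,interpolation=cv2.INTER_CUBIC))
```

```text
t 25.5 pos [ 0.4527 -0.0601  0.1008] F [-0.2266 -0.1346 -0.8568] w 0.018310245796400317 n 1
[-5.3 -1.8  6.7  0.2 -0.2  0.6]
```

View pics/w24b.png

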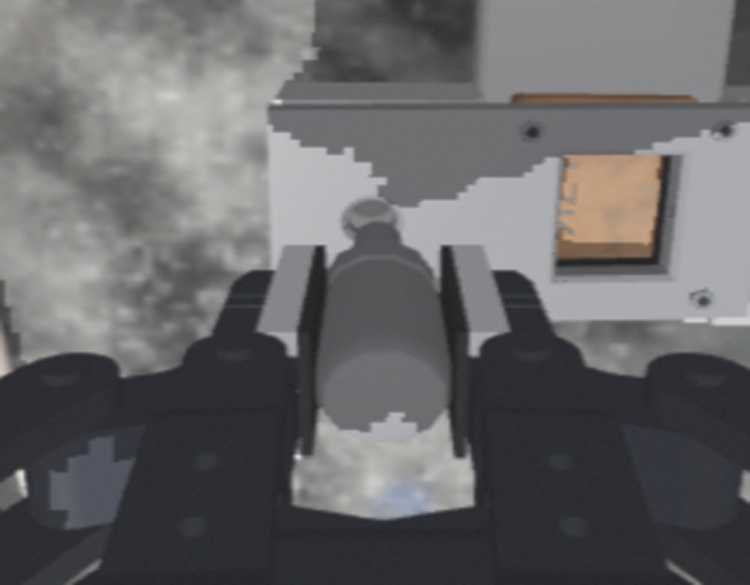

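View pics/s24b.png

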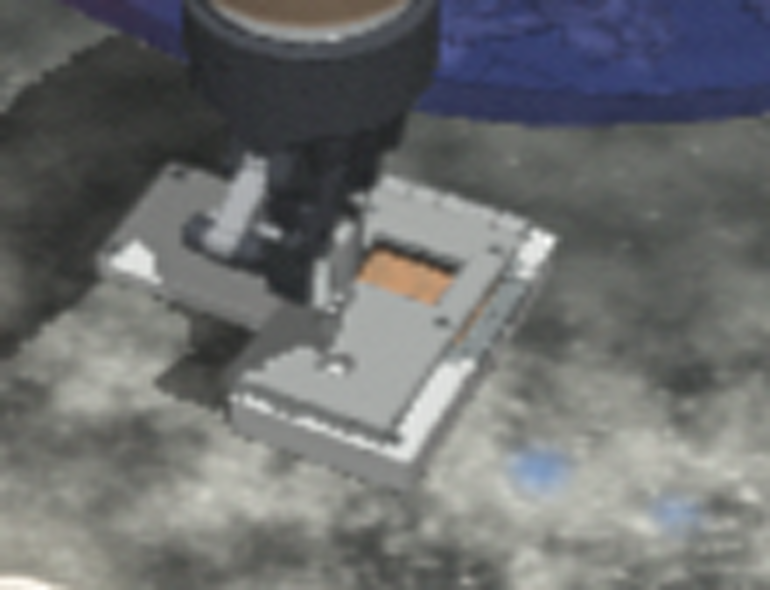

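Call:
send_rows --steps "5 -5.3 -1.5 3 0.2 -0.2 0.6; 5 0 0 0 0 0 0; 5 0 0 0 0 0 0"

```text
t: 25.98
position: [0.4524, -0.0664, 0.099]
orientation: [0.696, 0.718, 0.0, 0.001]
ft_force: [-0.5, 0.3, -1.7]
width: 0.0182
```

Run:
```python
from fit import *
plan([.4512,-.0655,0.094],1.9)
o=robot.get_obs(); print(o['orientation'])
im,d,cal=shot('wrist','w25')
cv2.imwrite('pics/w25b.png',cv2.resize(im[130:364,130:380],None,fx=3,fy=2.5,interpolation=cv2.INTER_CUBIC))
```

```text
t 25.975 pos [ 0.4524 -0.0664  0.099 ] F [-0.4861  0.3312 -1.6734] w 0.01815915145063544 n 1
[ 0.9 -1.2  5.   0.1  0.1 -0. ]
[0.6956 0.7184 0.0002 0.0012]
```

View pics/w25b.png

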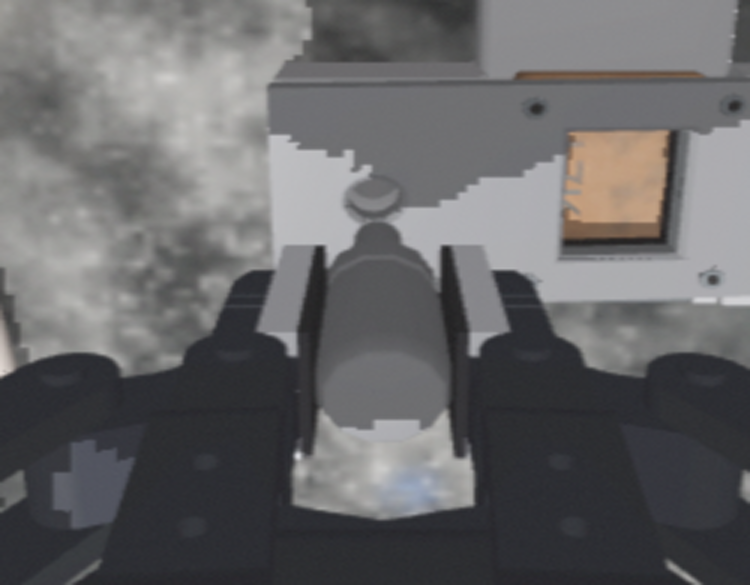

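```bash
cat >> fit.py <<'E'
Rct=np.array([[0,-.9622,-.2725],[1,0,0],[0,-.2725,.9622]]); et=np.array([.0682,.0007,-.1433])
def intool(d,u,v,z): 
    r=Rct@np.array([(u-d['cx'])/d['fx'],(v-d['cy'])/d['fy'],1]); return (et+r*(z-et[2])/r[2])*1000
E
python3 - <<'E'
from fit import *
d=np.load('pics/w25.npz')
print(onplane(d,130+373/3,130+198/2.5,.042)*1000, intool(d,130+373/3,130+198/2.5,.099-.042))
# shank edges: dark mask rows
g=d['im'].astype(int).sum(2)
for v in range(216,228,2): print(v,g[v,240:275])
E
```

```text
[451.648  -67.6467  42.    ] [-2.3392 -1.248  57.    ]
216 [555 555 557 557 553 533 470 416 401 380 323 276 271 268 268 269 272 275
 313 391 445 463 477 508 537 543 542 542 542 542 540 540 539 538 538]
218 [556 556 555 554 553 553 550 529 473 429 395 368 398 379 333 338 344 358
 403 442 471 513 538 543 542 543 542 542 543 540 538 541 536 537 536]
220 [555 555 555 555 556 553 552 555 548 508 390 285 261 253 254 252 252 253
 253 266 318 432 529 542 543 545 542 541 541 540 539 538 537 536 538]
222 [557 554 555 554 554 554 553 547 501 350 257 252 251 255 253 255 257 253
 251 250 250 265 365 491 538 543 540 540 538 538 539 537 537 536 537]
224 [555 553 552 553 553 553 549 509 361 260 246 251 251 256 257 255 259 255
 252 248 250 244 262 395 527 540 538 539 540 540 537 537 537 535 537]
226 [552 552 551 551 553 553 547 501 337 254 250 250 255 257 255 261 258 258
 255 257 256 254 259 354 486 535 538 540 538 537 538 534 534 537 537]
```

Call:
send_rows --steps "5 0 -1 4 0.1 0 0; 5 0 0 4 0 0 0; 5 0 0 0 0 0 0"

```text
t: 26.4
position: [0.4511, -0.0664, 0.0903]
orientation: [0.696, 0.718, -0.001, 0.0]
ft_force: [-0.7, -0.5, -2.1]
width: 0.0182
```

Run:
```python
from fit import *
plan([.4514,-.0658,0.085],1.9)
im,d,cal=shot('wrist','w26')
cv2.imwrite('pics/w26b.png',cv2.resize(im[180:300,200:310],None,fx=7,fy=5,interpolation=cv2.INTER_CUBIC))
```

```text
t 26.4 pos [ 0.4511 -0.0664  0.0903] F [-0.6946 -0.5144 -2.1217] w 0.018240398356676707 n 1
[ 0.6  0.3  5.3 -0.   0.1 -0.1]
```

View pics/w26b.png

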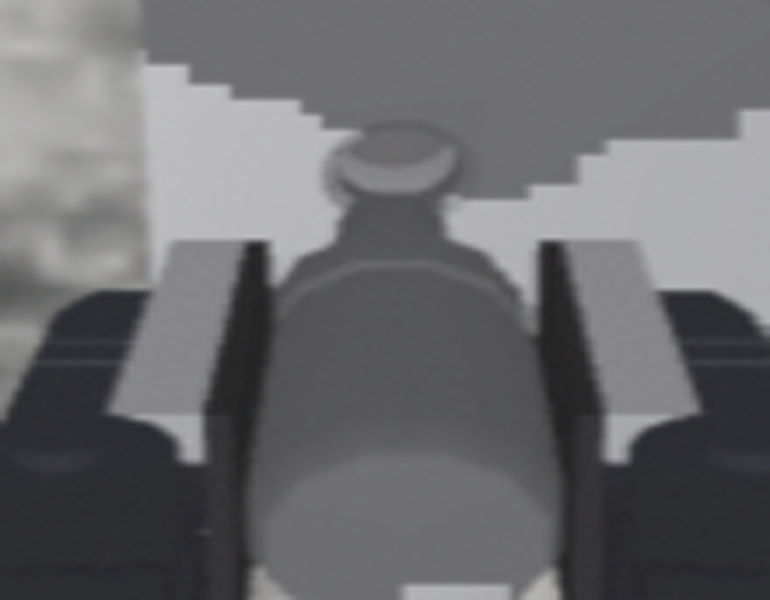

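Call:
send_rows --steps "5 0 0.3 4 0 0 0; 5 0 0 4 0 0 0"

```text
t: 26.7
position: [0.452, -0.0662, 0.0824]
orientation: [0.696, 0.718, 0.0, 0.001]
ft_force: [-0.7, 1.4, 0.2]
width: 0.0186
```

Call:
send_rows --steps "5 0 0 3 0 0 0; 5 0 0 0 0 0 0"

```text
t: 26.95
position: [0.4518, -0.0653, 0.0789]
orientation: [0.695, 0.719, 0.001, -0.0]
ft_force: [0.1, 1.1, -1.1]
width: 0.0188
```

Run:
```python
from fit import *
plan([.4514,-.0658,0.075],1.9)
im,d,cal=shot('wrist','w27')
cv2.imwrite('pics/w27b.png',cv2.resize(im[180:300,200:310],None,fx=7,fy=5,interpolation=cv2.INTER_CUBIC))
```

```text
t 26.95 pos [ 0.4518 -0.0653  0.0789] F [ 0.0833  1.1306 -1.1366] w 0.01881065495506297 n 1
[-0.5 -0.5  3.9  0.  -0.1 -0. ]
```

View pics/w27b.png

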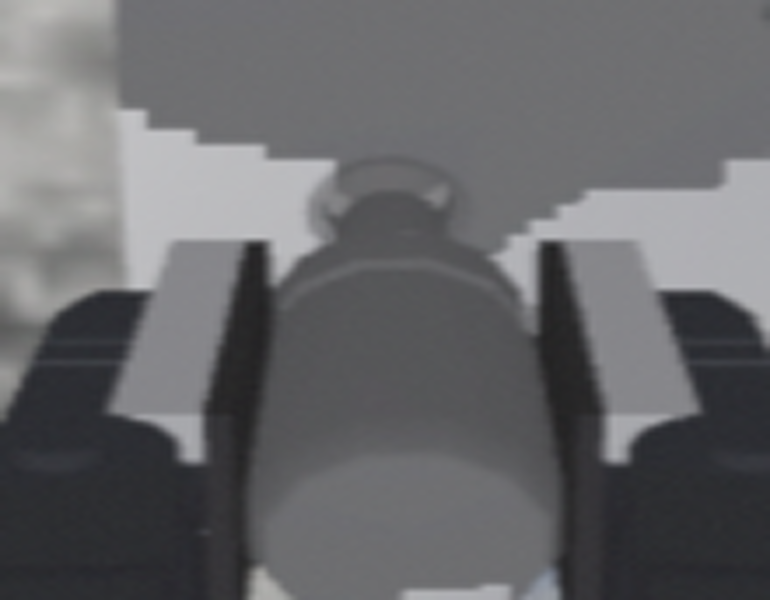

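Call:
send_rows --steps "5 -0.5 -0.5 3 0 0 0; 5 0 0 3 0 0 0"

```text
t: 27.25
position: [0.4517, -0.0652, 0.0735]
orientation: [0.695, 0.719, 0.002, -0.0]
ft_force: [-1.6, 4.0, 1.4]
width: 0.0185
```

Call:
send_rows --steps "5 0 0 3 0 0 0; 5 0 0 3 0 0 0"

```text
t: 27.5
position: [0.4514, -0.0648, 0.0669]
orientation: [0.695, 0.719, 0.002, -0.001]
ft_force: [-0.6, 1.9, -0.1]
width: 0.0181
```

Call:
send_rows --steps "5 -0.5 0 4 0 0 0; 5 0 0 4 0 0 0"

```text
t: 27.75
position: [0.4513, -0.0648, 0.0582]
orientation: [0.695, 0.719, 0.002, -0.001]
ft_force: [-0.7, 4.3, 0.3]
width: 0.0189
```

Call:
send_rows --steps "5 0 0 3 0 0 0; 5 0 0 3 0 0 0"

```text
t: 28.0
position: [0.4511, -0.0648, 0.0517]
orientation: [0.695, 0.719, 0.002, -0.001]
ft_force: [-1.9, 4.5, 5.4]
width: 0.0187
```

Call:
send_rows --steps "5 0 0 3 0 0 0"

```text
t: 28.12
position: [0.4509, -0.0648, 0.049]
orientation: [0.695, 0.719, 0.002, -0.002]
ft_force: [-3.7, 2.4, 9.5]
width: 0.0183
```

Call:
send_rows --steps "5 0 0 3 0 0 0"

```text
t: 28.25
position: [0.4509, -0.0648, 0.0483]
orientation: [0.695, 0.719, 0.002, -0.001]
ft_force: [-11.6, 5.5, 37.8]
width: 0.0188
```

Call:
send_rows --steps "5 0 0 3 0 0 0"

```text
t: 28.38
position: [0.4509, -0.0648, 0.0483]
orientation: [0.695, 0.719, 0.002, -0.001]
ft_force: [-11.9, 5.2, 33.3]
width: 0.0185
```

Call:
send_rows --steps "5 0 0 2.2 0 0 0; 5 0 0 2.2 0 0 0"

```text
t: 28.62
position: [0.4508, -0.0648, 0.0486]
orientation: [0.695, 0.719, 0.003, 0.0]
ft_force: [-7.0, 5.5, 19.6]
width: 0.0188
```

Run:
```python
from fit import *
im,d,cal=shot('scene','s30'); o=robot.get_obs(); print(o['t'],o['position'],o['ft_force'])
cv2.imwrite('pics/s30b.png',cv2.resize(im[150:270,200:310],None,fx=7,fy=5,interpolation=cv2.INTER_CUBIC))
im,d,cal=shot('wrist','w30'); o=robot.get_obs(); print(o['t'],o['position'],o['ft_force'],o['width'])
cv2.imwrite('pics/w30b.png',cv2.resize(im[130:364,130:430],None,fx=2.6,fy=2.5,interpolation=cv2.INTER_CUBIC))
im,d,cal=shot('top','t30'); cv2.imwrite('pics/t30b.png',im)
```

```text
28.675 [ 0.4509 -0.0648  0.0486] [-7.5971  4.4142 21.1192]
28.725 [ 0.4509 -0.0648  0.0486] [-7.6179  5.7849 21.5415] 0.01850629052836346
```

View pics/s30b.png

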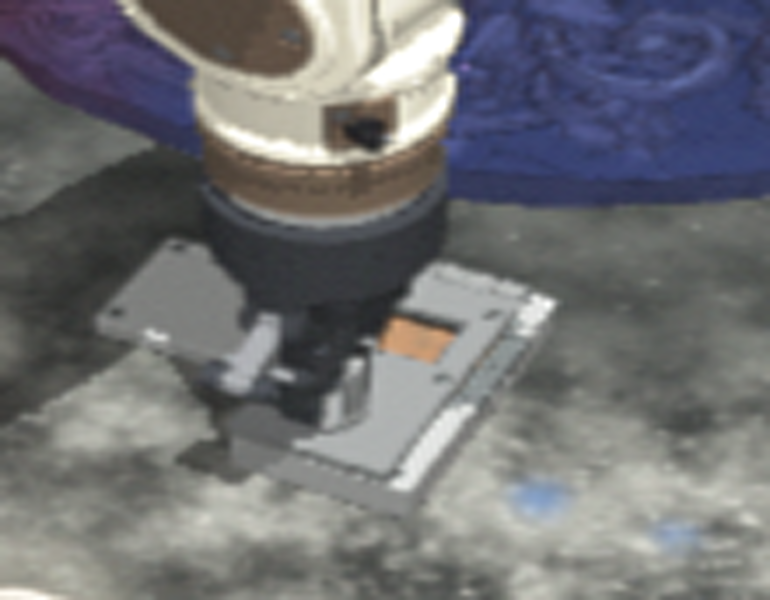

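View pics/w30b.png

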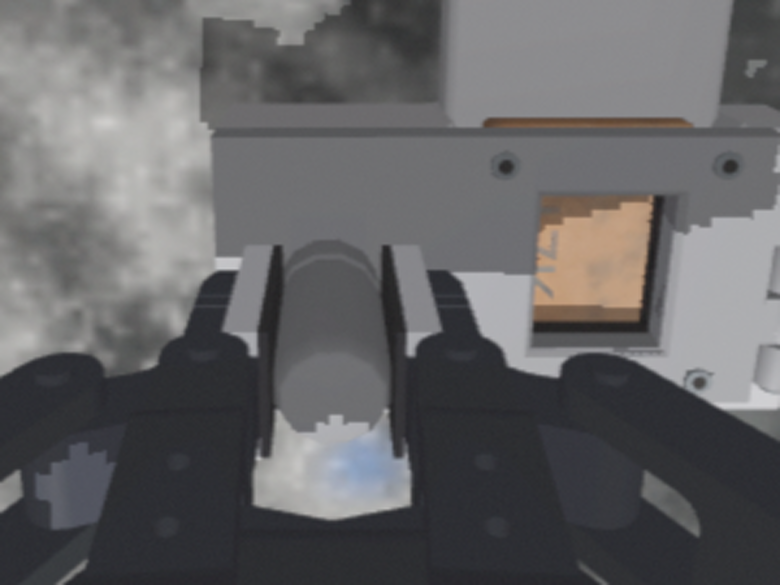

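View pics/t30b.png

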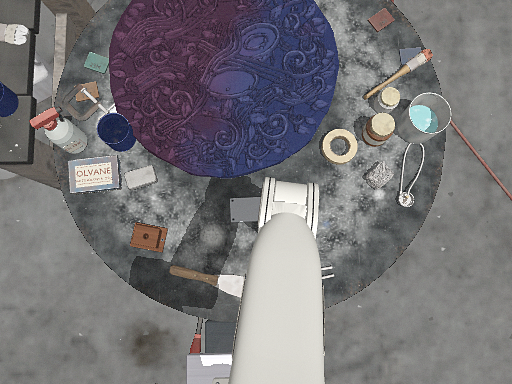

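Run:
```python
from fit import *
d=np.load('pics/w30.npz'); t=np.radians(1.8);M=np.array([[np.cos(t),-np.sin(t)],[np.sin(t),np.cos(t)]])
J=lambda u,v,z:(onplane(d,u,v,z)[:2]-[.508,-.0655])@M*1000
f=lambda U,V:(130+U/2.6,130+V/2.5)
print('leaf top edge(31)',J(*f(590,130),.037),'leaf bot',J(*f(590,137),.037))
print('plate far top z22',J(*f(590,118),.022),'z14',J(*f(590,118),.014))
print('leafscrew',J(*f(505,166),.037),'block far edge (30,z27)',J(*f(330,104),.027))
cv2.imwrite('pics/w30c.png',cv2.resize(d['im'][160:260,200:430],None,fx=3.4,fy=5,interpolation=cv2.INTER_CUBIC))
```

```text
leaf top edge(31) [-5.1708 32.0336] leaf bot [-5.041  30.5572]
plate far top z22 [-0.4227 30.9772] z14 [ 2.2274 29.073 ]
leafscrew [-21.399   24.3472] block far edge (30,z27) [-56.1341  35.1958]
```

View pics/w30c.png

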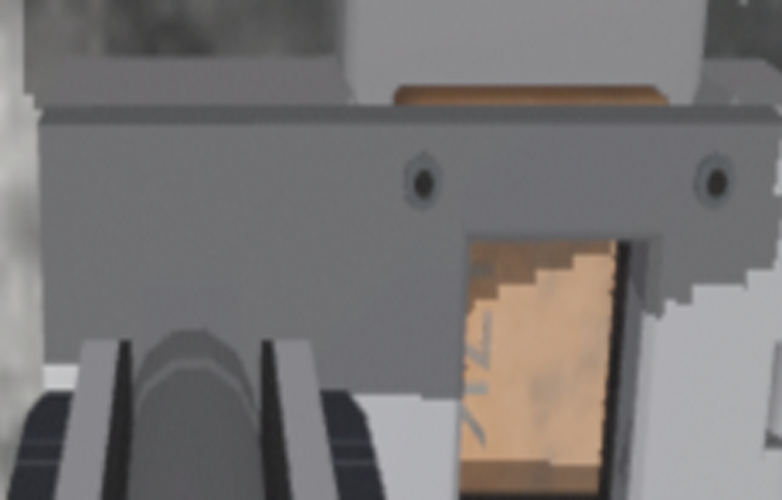

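Run:
```python
from h import *
robot.job_done(); o=robot.get_obs(); print(o['t'],o['position'],o['ft_force'],o['width'])
```

```text
the job is handed in; nothing more can be done
the job is handed in; nothing more can be done
```

The job is done and handed in at about 29 s. The bronze plate is home in the jig, the leaf is shut, and the arm is still gripping the pin's knob and pressing it down.

- **Plate:** I laid it on the apron, slid it in under both lips, and pushed it with shut fingers until it stopped dead at about 15 N. In the last wrist picture its rear edge measures y ≈ 29–31 mm against 30 mm when home. The camera itself is only good to about 2 mm.
- **Leaf:** I swung it down from behind onto its buttons before fetching the pin.
- **Pin:** It went through both holes with side forces of a few newtons. It then stopped hard with the tool 48.3–48.6 mm up, where I had worked out 48.7 mm for a seated shoulder and a fully shut leaf. Forcing it down briefly reached about 38 N; I eased it to a steady press of about 21 N, with about 9 N sideways.
- **Checks:** In the last pictures the leaf looks level and the plate shows through its window. The rubbing block, tape and steel wool are where they were. I judged the shoulder seating from the tool height and force, because the fingers partly hide it. The state could not be read after handing in, so I have no readings for the final second.

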